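# Count the handle bolts into the scale pan

## Robot

A 6-joint arm with a two-finger parallel gripper is mounted at the origin on the work surface. World frame = base frame: x ahead of the robot, y to its left, z up, the work surface at z = 0. Lengths are in m, angles in rad, forces in N, time in s.
With the tool pointing down it reaches from about 0.25 to 0.725 m from the base axis. Payload 4 kg.
Tool frame: the origin (TCP) lies on the centre line of the jaws, within the pads' length; the fingertips stand 22 mm ahead of it and the grasp point (between the pads) lies 3 mm ahead of it (bot.tip_reach is the distance from the TCP to the fingertips, in m); z points along the fingers, y is the line along which they close (so a half turn about z gives the same grasp; the last joint's range is limited). The gripper opens to 85 mm and grips with 20 to 120 N. Pads are 22 mm wide; open, the fingers measure 114 mm over their backs; the gripper's body (76 mm by 85 mm) begins 54 mm behind the grasp point. The pads swing forward as they close: fully open they stand 13 mm farther back than shut.
Start: joints at [1.241, 0.241, 0.005, 1.335, 0, 1.571], TCP at [0.162, 0.473, 0.253] pointing down, gripper open.
Joint ranges: [-2.72, 2.72], [-1.05, 1.87], [-1.09, 1.28], [-1.99, 2.15], [-1.42, 1.44], [-3.14, 3.14]. Speed limits (rad/s): [2.79, 2.79, 3.14, 3.14, 3.14, 3.14].

## Interface

Orientations are given as a unit quaternion [x, y, z, w].
In Python, from workcell import bot gives the robot as it stands. The module is installed in compiled form; this text tells all that it offers.
- The arm moves only by the tool apply_moves, never from a script. Its argument "commands" is a list of rows, each a list of 4 numbers: the shift along the tool's x, y, z scaled (see below), then the turn about the tool's z scaled (see below). In form: [[tx, ty, tz, roll], ...]. A call has exactly 5 rows; each row shifts and turns the commanded pose from where the row before left it, along the tool's axes as they then stand; what a row does not reach is not made up. The controller multiplies each number of a shift by 20 mm and each number of a turn by 60 degrees. A row lasts 1/12 s, in which the tool goes at most 41.7 mm and 7.16 degrees, less where a joint would pass 70% of its speed; a pose out of reach is approached as far as the arm can. A call with a number of a shift or a turn outside -1 to 1 is refused whole. A call with a gripper value outside its range is refused whole. "claw" is the closure, from 0 (fully open) to 1 (shut), set as the call begins (left out, the last holds). The fingers move at their own pace and stop on an object; the grip force is fixed at half the most. Time passes only in rows, so rows that do not move let the fingers close, or fill a call up. It gives the time, the measured TCP pose, the force, the opening and the grip force at its end, in the units of the state.
- bot.get_obs(): the state, without advancing time (a new reading comes with each control period).
- bot.camera(name): name is "side" or "top"; returns a dict with "image" (480x640x3 uint8, blue, green, red), "camera_matrix" (3x3 intrinsics, pixels), "R" (3x3) and "t" (3): a world point X has camera coordinates R X + t. Camera axes: x right, y down, z forward; pixel columns grow to the right and rows downward; lengths in m; the calibration is good to about 2 mm. A picture is of the moment at which its call begins. There is no depth.
- bot.job_done(): hands the job in; it is judged then, once.
The state is a dict: "clock": time; "joint_pos": joint angles; "joint_vel": joint speeds; "tau": joint torques, N m; "eef_pos": TCP position; "tool_rot": TCP orientation; "ft_force": force on the tool from outside, world axes, zero at the start; "ft_torque": the same for the moment, N m; "grip_width": finger opening in m; "grasp_force": force on a finger pad.
Only numpy, scipy, OpenCV 4.12 (cv2) and the standard library are available. Lean on these libraries where they do the work, as an engineer would, in place of code of your own. Each camera call takes 0.05 s, during which the arm holds its last target. There are 200 camera calls.

## Task

Clear the brass spanner out of the scale pan and lay it flat on its yellow outline on the rubber mat, jaw on the jaw, then with the pan empty press the green key (on) and then the yellow key (tare). Lay every bolt from the shelf flat in the pan, none resting on another, all in line with the scale from keys to back with the heads towards the keys, and once they are all in press the blue key (count) and then the white key (print). Press the keys one at a time and fully down, never press the red key (it clears the count), leave the other things on the shelf alone, and put right anything that gets knocked astray, so that bolts and spanner lie as asked at the end.

Things in the scene. Friction and masses are not known exactly. Their poses are not given: they have to be found in the camera images.
- scale: White bench counting scale, fixed, 275 deep (x) x 230 wide (y) mm; position and heading vary. Origin: centre of its underside, on the shelf. +x points from the keys to the pan, +y left as seen from the keys. Front deck with five keys 38 mm high, then a sloping display, then the housing (54 mm high) with a rimmed steel pan.
- pan (a point): Centre of the inner floor of the scale's steel pan: at (46, 0, 60) mm in the scale's frame, with its axes. Floor 168 (x) x 210 (y) mm, flat and rigid; rim 4 mm thick, 10 mm above the floor.
- spanner: Brass open-ended spanner, 150 mm long, 10 mm thick, about 0.22 kg; straight shank 18 mm wide, jaw end 40 mm wide, round eye end 30 mm wide. It starts lying flat in the scale pan. Origin: middle of its underside, close to its centre of mass; x runs along it towards the jaw, z up.
- spanner_jaw (a point): Point in the mouth of the spanner's jaw, 70 mm from its origin along +x, 5 mm above the underside.
- mat: Black rubber tool mat fixed on the shelf left of the scale, 200 (x) x 100 (y) x 3 mm, with the spanner's outline painted on it in yellow, jaw end towards the mat's +x (the end farther from the robot). Origin: centre of the underside; the middle of the outline lies over it. Position and heading vary.
- bolt_a: Steel handle bolt, one of 2 to 4 alike, 103 mm long, 60 to 100 g: round shank 10 mm in diameter, 95 mm long, square head 17 x 17 x 8 mm, so it does not roll. Starts on the shelf right of the scale, either way round. Origin: middle of its length, on the underside, 7 mm below the axis; x runs from head to threaded tip (within 2 degrees of the axis).
- bolt_a_head (a point): Centre of this bolt's square head, on its axis, 47 mm from the bolt's origin along -x; about 8.5 mm above what it lies on.
- bolt_b: Steel handle bolt, one of 2 to 4 alike, 103 mm long, 60 to 100 g: round shank 10 mm in diameter, 95 mm long, square head 17 x 17 x 8 mm, so it does not roll. Starts on the shelf right of the scale, either way round. Origin: middle of its length, on the underside, 7 mm below the axis; x runs from head to threaded tip (within 2 degrees of the axis).
- bolt_b_head (a point): Centre of this bolt's square head, on its axis, 47 mm from the bolt's origin along -x; about 8.5 mm above what it lies on.
- bolt_c: Steel handle bolt, one of 2 to 4 alike, 103 mm long, 60 to 100 g: round shank 10 mm in diameter, 95 mm long, square head 17 x 17 x 8 mm, so it does not roll. Starts on the shelf right of the scale, either way round. Origin: middle of its length, on the underside, 7 mm below the axis; x runs from head to threaded tip (within 2 degrees of the axis).
- bolt_c_head (a point): Centre of this bolt's square head, on its axis, 47 mm from the bolt's origin along -x; about 8.5 mm above what it lies on.
- bolt_d: Steel handle bolt, one of 2 to 4 alike, 103 mm long, 60 to 100 g: round shank 10 mm in diameter, 95 mm long, square head 17 x 17 x 8 mm, so it does not roll. Starts on the shelf right of the scale, either way round. Origin: middle of its length, on the underside, 7 mm below the axis; x runs from head to threaded tip (within 2 degrees of the axis).
- bolt_d_head (a point): Centre of this bolt's square head, on its axis, 47 mm from the bolt's origin along -x; about 8.5 mm above what it lies on.
- key_yellow (a joint): Spring key of the scale, yellow, leftmost as seen from the robot (tare). Cap 24 (x) x 28 (y) mm; centre of its top at rest at (-105, 80, 46) mm in the scale's frame. Pressed straight down: 0 m at rest, 0.005 m fully down; starts to move at 1.2 N, fully down at 4 N, counts as pressed beyond 0.004 m; springs back.
- key_blue (a joint): Spring key of the scale, blue, second from the left as seen from the robot (count). Cap 24 (x) x 28 (y) mm; centre of its top at rest at (-105, 40, 46) mm in the scale's frame. Pressed straight down: 0 m at rest, 0.005 m fully down; starts to move at 1.2 N, fully down at 4 N, counts as pressed beyond 0.004 m; springs back.
- key_red (a joint): Spring key of the scale, red, in the middle as seen from the robot (clear: not to be pressed). Cap 24 (x) x 28 (y) mm; centre of its top at rest at (-105, 0, 46) mm in the scale's frame. Pressed straight down: 0 m at rest, 0.005 m fully down; starts to move at 1.2 N, fully down at 4 N, counts as pressed beyond 0.004 m; springs back.
- key_white (a joint): Spring key of the scale, white, second from the right as seen from the robot (print). Cap 24 (x) x 28 (y) mm; centre of its top at rest at (-105, -40, 46) mm in the scale's frame. Pressed straight down: 0 m at rest, 0.005 m fully down; starts to move at 1.2 N, fully down at 4 N, counts as pressed beyond 0.004 m; springs back.
- key_green (a joint): Spring key of the scale, green, rightmost as seen from the robot (on). Cap 24 (x) x 28 (y) mm; centre of its top at rest at (-105, -80, 46) mm in the scale's frame. Pressed straight down: 0 m at rest, 0.005 m fully down; starts to move at 1.2 N, fully down at 4 N, counts as pressed beyond 0.004 m; springs back.
- handle: Red plastic gooseneck curling handle standing on its round foot, 175 mm long, 80 mm high; loose, not part of the job. Origin: centre of its underside (of the foot).
- spacer_a: Grey nylon spacer ring, 52 mm across, 12 mm high; loose, not part of the job. Origin: centre of its underside.
- spacer_b: Grey nylon spacer ring, 52 mm across, 12 mm high; loose, not part of the job. Origin: centre of its underside.
- oil: Small white oil bottle with red cap, 38 mm across, 85 mm high; loose, not part of the job. Origin: centre of its underside.
- mug: Blue mug, 80 mm across, 90 mm high; loose, not part of the job. Origin: centre of its underside.
- washer_tin: Empty aluminium bowl for washers, 90 mm across, 35 mm high; loose, not part of the job. Origin: centre of its underside.

How it is judged:
On the way, in this order (a step that is already met when the one before it is completed fails the run):
1. the spanner lies flat on its outline on the mat, jaw the right way (angle between the x axis of spanner and the x axis of mat, either way round below 0.3 rad and x of spanner_jaw in the frame of mat above 0.03 m and angle between spanner's own x axis and vertical between 1.48 and 1.66 rad and x of spanner in the frame of mat between -0.035 and 0.035 m and y of spanner in the frame of mat between -0.03 and 0.03 m and z of spanner_jaw in the frame of mat between 0 and 0.017 m and z of spanner in the frame of mat between 0 and 0.017 m), for 0.2 s.
2. the green key is pressed fully (value of joint key_green above 0.004 m), for 0.05 s.
3. the yellow key is pressed fully (value of joint key_yellow above 0.004 m), for 0.05 s.
4. every bolt lies flat in the pan, in line with the scale, head towards the keys (x of bolt_a_head in the frame of scale between -0.045 and 0.03 m and x of bolt_a in the frame of scale between 0.01 and 0.09 m and z of bolt_a_head in the frame of scale between 0.055 and 0.078 m and y of bolt_a_head in the frame of scale between -0.108 and 0.108 m and y of bolt_a in the frame of scale between -0.108 and 0.108 m and angle between the x axis of each of bolt_a, bolt_b, bolt_c, bolt_d and the x axis of scale, either way round below 0.3 rad and angle between bolt_a's own x axis and vertical between 1.48 and 1.66 rad and x of bolt_b_head in the frame of scale between -0.045 and 0.03 m and x of bolt_b in the frame of scale between 0.01 and 0.09 m and z of bolt_b_head in the frame of scale between 0.055 and 0.078 m and y of bolt_b_head in the frame of scale between -0.108 and 0.108 m and y of bolt_b in the frame of scale between -0.108 and 0.108 m and angle between bolt_b's own x axis and vertical between 1.48 and 1.66 rad and x of bolt_c_head in the frame of scale between -0.045 and 0.03 m and x of bolt_c in the frame of scale between 0.01 and 0.09 m and z of bolt_c_head in the frame of scale between 0.055 and 0.078 m and y of bolt_c_head in the frame of scale between -0.108 and 0.108 m and y of bolt_c in the frame of scale between -0.108 and 0.108 m and angle between bolt_c's own x axis and vertical between 1.48 and 1.66 rad and x of bolt_d_head in the frame of scale between -0.045 and 0.03 m and x of bolt_d in the frame of scale between 0.01 and 0.09 m and z of bolt_d_head in the frame of scale between 0.055 and 0.078 m and y of bolt_d_head in the frame of scale between -0.108 and 0.108 m and y of bolt_d in the frame of scale between -0.108 and 0.108 m and angle between bolt_d's own x axis and vertical between 1.48 and 1.66 rad), for 0.2 s.
5. the blue key is pressed fully (value of joint key_blue above 0.004 m), for 0.05 s.
6. the white key is pressed fully (value of joint key_white above 0.004 m), for 0.05 s.
At the end, for the whole second after the job is handed in: Every bolt lies flat on the pan floor within 0.3 rad of the scale's x axis, head in the half towards the keys; the spanner lies flat on the mat within 35 mm along, 30 mm across and 0.3 rad of its outline, jaw on its jaw end; all at rest, all keys up (all of step 1 and all of step 4 and linear speed of each of bolt_a, bolt_b, bolt_c, bolt_d, spanner below 0.02 m/s and value of joint each of key_green, key_yellow, key_blue, key_white, key_red below 0.002 m); the robot touches nothing.
It fails at once if the red key is pressed (more than 3 mm) (value of joint key_red above 0.003 m).
It fails at once if two keys are pressed at once (value of joint each of key_green, key_yellow above 0.003 m or value of joint each of key_green, key_blue above 0.003 m or value of joint each of key_green, key_white above 0.003 m or value of joint each of key_yellow, key_blue above 0.003 m or value of joint each of key_yellow, key_white above 0.003 m or value of joint each of key_blue, key_white above 0.003 m).
It fails at once if the green or yellow key is pressed while the spanner or a bolt is on the pan (value of joint any of key_green, key_yellow above 0.003 m and ((x of bolt_a in the frame of scale between -0.045 and 0.137 m and y of bolt_a in the frame of scale between -0.112 and 0.112 m and z of bolt_a in the frame of scale between 0.03 and 0.11 m) or (x of bolt_b in the frame of scale between -0.045 and 0.137 m and y of bolt_b in the frame of scale between -0.112 and 0.112 m and z of bolt_b in the frame of scale between 0.03 and 0.11 m) or (x of bolt_c in the frame of scale between -0.045 and 0.137 m and y of bolt_c in the frame of scale between -0.112 and 0.112 m and z of bolt_c in the frame of scale between 0.03 and 0.11 m) or (x of bolt_d in the frame of scale between -0.045 and 0.137 m and y of bolt_d in the frame of scale between -0.112 and 0.112 m and z of bolt_d in the frame of scale between 0.03 and 0.11 m) or (x of spanner in the frame of scale between -0.045 and 0.137 m and y of spanner in the frame of scale between -0.112 and 0.112 m and z of spanner in the frame of scale between 0.03 and 0.11 m))).
It fails at once if the blue or white key is pressed while a bolt is not on the pan (value of joint any of key_blue, key_white above 0.003 m and (x of any of bolt_a, bolt_b, bolt_c, bolt_d in the frame of scale below -0.045 m or x of any of bolt_a, bolt_b, bolt_c, bolt_d in the frame of scale above 0.137 m or y of any of bolt_a, bolt_b, bolt_c, bolt_d in the frame of scale below -0.112 m or y of any of bolt_a, bolt_b, bolt_c, bolt_d in the frame of scale above 0.112 m or z of any of bolt_a, bolt_b, bolt_c, bolt_d in the frame of scale above 0.11 m)).
It fails at once if another thing on the shelf is shifted by more than 40 mm (distance of any of handle, spacer_a, spacer_b, oil, mug, washer_tin from where it was at the start of the episode above 0.04 m).
Of bolt_a, bolt_b, bolt_c, bolt_d only 2 to 4 are there at a start; the rules pass over those that are not, and their reading is None.
At some moment in a run one of bolt_a, bolt_b, bolt_c, bolt_d, spanner may be knocked a few centimetres aside while the robot is not near it.
Once in a run the grip may slacken for a moment while it holds something.
It also fails if it takes over 210 s, if anything falls off the work surface, if the arm or the gripper's body presses on something with over 40 N, if the wrist force passes 120 N, or if a joint passes its speed limit or range.

## Working session

There is one attempt and no reset: what is moved stays moved. The work goes in short steps, Python scripts to look and compute and a tool call to move; the robot and the scene stay as the last step left them, time stands still between calls to the robot, and variables do not carry over. Pictures are saved under pics/ and viewed, at most 14 in all, crops included, and the job is handed in when it is done.

Besides the shell and the picture viewer there is one more tool, called after ">>>" by a JSON object that holds its "method" and its "body", one argument or row to a line. apply_moves: Moves the arm, as the interface text tells. Shifts and turns lie within -1 to 1; 1 stands for 20 mm of shift or 60 degrees of turn. Its arguments: {"type":"object","properties":{"commands":{"type":"array","items":{"type":"array","items":{"type":"number","minimum":-1,"maximum":1}}},"claw":{"type":"number"}},"required":["commands"]}

```bash
mkdir -p pics
python3 - <<'E'
from workcell import bot
import cv2,pickle
d={}
for n in("top","side"):
    c=bot.camera(n);d[n]=c;cv2.imwrite(f"pics/{n}0.png",c["image"])
    print(n,c["camera_matrix"].round(1).tolist(),c["R"].round(3).tolist(),c["t"].round(3).tolist())
pickle.dump(d,open("c0.pkl","wb"))
o=bot.get_obs();print(o["eef_pos"],o["tool_rot"],o["joint_pos"],o["clock"],o["ft_force"],bot.tip_reach)
E
```

```text
top [[466.8, 0.0, 318.6], [0.0, 466.8, 237.9], [0.0, 0.0, 1.0]] [[-0.008, -1.0, -0.009], [-0.99, 0.01, -0.14], [0.14, 0.007, -0.99]] [-0.024, 0.537, 0.964]
side [[583.5, 0.0, 325.1], [0.0, 583.5, 246.6], [0.0, 0.0, 1.0]] [[0.996, -0.083, 0.014], [-0.036, -0.568, -0.822], [0.076, 0.819, -0.569]] [-0.5, 0.086, 1.189]
[0.16175338 0.47256023 0.2524879 ] [ 1.64155249e-01  9.86434050e-01 -9.46600269e-04 -1.54495753e-04] [ 1.24100850e+00  2.41373736e-01  3.86939750e-03  1.33521023e+00
 -5.94935668e-06  1.57081182e+00] 0.1 [0.30625826 0.0479879  0.39180168] 0.022
```

View pics/top0.png

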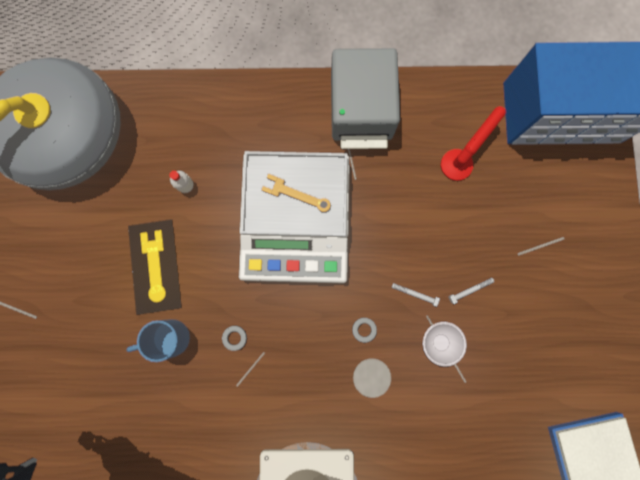

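View pics/side0.png

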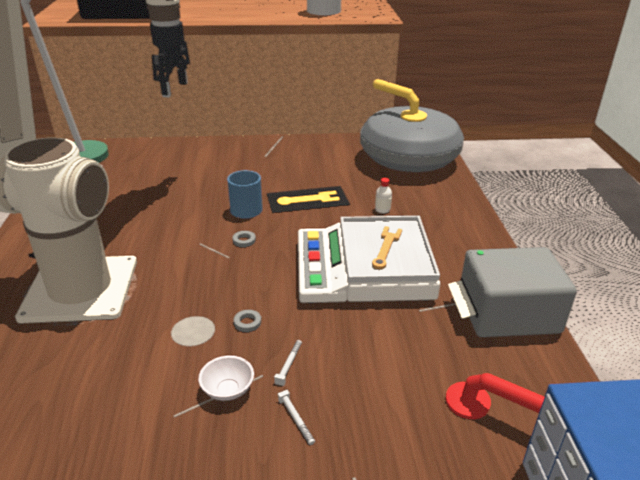

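```bash
cat > h.py <<'E'
import numpy as np,cv2,pickle
def P(c): return c["camera_matrix"]@np.c_[c["R"],c["t"]]
def proj(c,X):
    p=P(c)@np.r_[X,1];return p[:2]/p[2]
def plane(c,uv,z):
    d=c["R"].T@np.linalg.solve(c["camera_matrix"],np.r_[uv,1]);o=-c["R"].T@c["t"]
    return o+d*(z-o[2])/d[2]
def tri(a,b,ua,ub):
    X=cv2.triangulatePoints(P(a),P(b),np.float64(ua).reshape(2,1),np.float64(ub).reshape(2,1)).ravel();return X[:3]/X[3]
def crop(im,x0,y0,x1,y1,k): return cv2.resize(im[y0:y1,x0:x1],None,fx=k,fy=k,interpolation=cv2.INTER_CUBIC)
E
python3 - <<'E'
from h import *
d=pickle.load(open("c0.pkl","rb"));t=d["top"]["image"];s=d["side"]["image"]
cv2.imwrite("pics/a.png",np.vstack([crop(t,235,145,355,290,4)[:,:480]]))
cv2.imwrite("pics/b.png",np.hstack([crop(t,385,270,500,310,4),]) )
a=crop(t,385,270,505,310,5);b=crop(s,265,330,385,450,5)[:,:300];m=crop(t,125,215,185,315,5)
c=np.zeros((600,800,3),np.uint8);c[:200,:600]=a;c[200:600,:300]=cv2.resize(b,(300,600))[:400] if 0 else crop(s,265,330,325,450,5)[:400];c[200:600,300:600]=m[:400]
c[200:600,600:800]=0
cv2.imwrite("pics/b.png",c)
cv2.imwrite("pics/s.png",crop(s,290,180,450,305,4))
E
```

```text
(no output)
```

View pics/a.png

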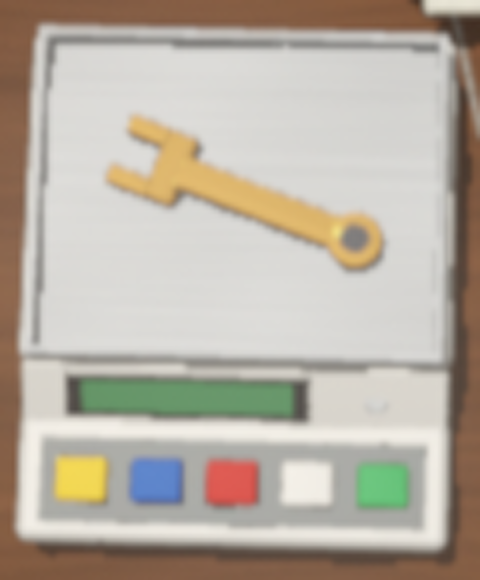

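View pics/b.png

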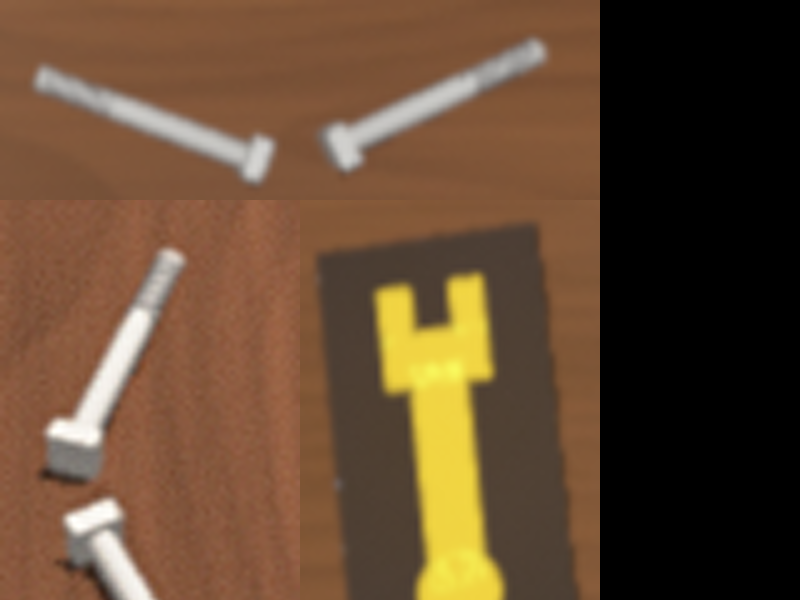

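View pics/s.png

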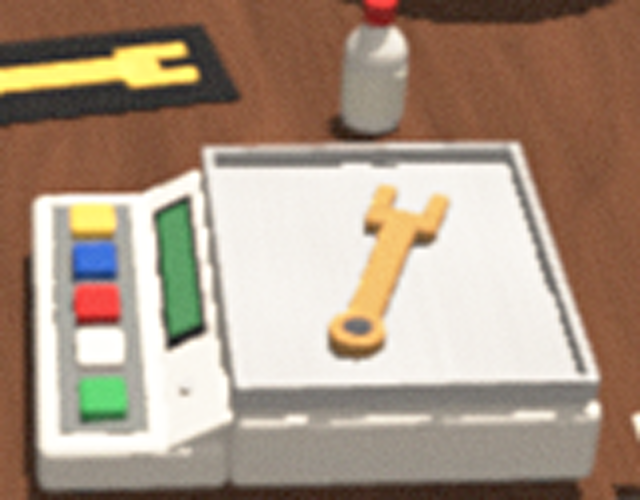

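```bash
cat > m0.py <<'E'
from h import *
d=pickle.load(open("c0.pkl","rb"));T=d["top"];S=d["side"]
A=lambda p:(np.array(p)+.5)/4-.5+[235,145]
B=lambda p:(np.array(p)+.5)/4-.5+[290,180]
C=lambda p:(np.array(p)+.5)/5-.5+[385,270]
D=lambda p:(np.array(p)+.5-[0,200])/5-.5+[265,330]
M=lambda p:(np.array(p)+.5-[300,200])/5-.5+[125,215]
kt=[A(p) for p in[(81,479),(157,480),(232,482),(307,483),(383,485)]]
ks=[B(p) for p in[(92,218),(96,257),(98,299),(101,345),(102,393)]]
K=np.array([tri(T,S,a,b) for a,b in zip(kt,ks)]);print("keys tri",K.round(4).tolist())
K2=np.array([plane(T,a,.046) for a in kt]);print("keys plane",K2.round(4).tolist())
v=K2[0]-K2[4];yaw=np.arctan2(v[1],v[0])-np.pi/2;print("scale yaw deg",np.degrees(yaw),np.linalg.norm(v))
R=np.array([[np.cos(yaw),-np.sin(yaw)],[np.sin(yaw),np.cos(yaw)]])
o=K2[:,:2].mean(0)+R@[.105,0];print("scale o",o,"pan",o+R@[.046,0])
def pr(n,a,b,z):
    print(n,"tri",tri(T,S,a,b).round(4),"top@z",plane(T,a,z)[:2].round(4),"side@z",plane(S,b,z)[:2].round(4))
pr("eye",A((356,239)),B((357,328)),.07)
pr("jawtips",A((122,148)),B((414,196)),.07)
pr("b1head",C((258,160)),D((75,438)),.013);pr("b1tip",C((40,77)),D((172,258)),.010)
pr("b2head",C((343,148)),D((95,522)),.013);pr("b2tip",C((540,50)),(310,440),.010)
im=T["image"];h=cv2.cvtColor(im,cv2.COLOR_BGR2HSV)
m=cv2.inRange(h,(20,120,120),(35,255,255));m[:,200:]=0;m[:200]=0
r=cv2.minAreaRect(cv2.findNonZero(m));bx=cv2.boxPoints(r);print("outline",r,[plane(T,p,.003)[:2].round(4).tolist() for p in bx])
print("mat corners",[plane(T,p,.003)[:2].round(4).tolist() for p in(M((318,255)),M((538,225)),(180,305),(136,312))])
E
python3 m0.py
```

```text
keys tri [[0.4816, 0.1063, 0.0442], [0.4809, 0.0659, 0.0458], [0.4793, 0.0262, 0.0464], [0.4783, -0.0134, 0.0458], [0.4763, -0.0534, 0.0461]]
keys plane [[0.4804, 0.106, 0.046], [0.4795, 0.0658, 0.046], [0.4781, 0.0262, 0.046], [0.4772, -0.0134, 0.046], [0.4758, -0.0534, 0.046]]
scale yaw deg -1.659669407907232 0.15948419858664883
scale o [0.58317945 0.02321747] pan [0.62916015 0.02188519]
eye tri [ 0.604  -0.0404  0.0704] top@z [ 0.6031 -0.0404] side@z [ 0.6048 -0.0398]
jawtips tri [0.6554 0.0831 0.0666] top@z [0.6534 0.0827] side@z [0.6549 0.0782]
b1head tri [ 0.4005 -0.2804  0.0144] top@z [ 0.3994 -0.2807] side@z [ 0.4012 -0.2791]
b1tip tri [ 0.4372 -0.189   0.0071] top@z [ 0.4359 -0.1886] side@z [ 0.4379 -0.192 ]
b2head tri [ 0.4059 -0.3172  0.0143] top@z [ 0.4042 -0.3175] side@z [ 0.407  -0.3161]
b2tip tri [ 0.4451 -0.4058  0.0096] top@z [ 0.4457 -0.4057] side@z [ 0.4447 -0.4061]
outline ((153.7970428466797, 265.9703063964844), (72.53821563720703, 22.686847686767578), 84.2894058227539) [[0.5611, 0.3722], [0.5657, 0.3219], [0.4058, 0.2999], [0.4013, 0.3491]]
mat corners [[0.5735, 0.3968], [0.5862, 0.2986], [0.3968, 0.2748], [0.3825, 0.3704]]
```

Top and side pictures show two bolts (top head pixels about (437,302) and (453,299)), the keys in a row at about (255–331, 265), the spanner in the pan with its jaw left at (266,182), and the mat outline at about (154,266). I rotate the tool, then travel over the pan.

>>> {"method": "apply_moves", "body": {
  "commands": [
    [0,0,0,-0.096],
    [0,0,0,-0.096],
    [0,0,0,-0.096],
    [0,0,0,-0.096],
    [0,0,0,-0.096]
  ],
  "claw": 0.6
}}

```text
clock: 0.52
eef_pos: [0.1618, 0.4727, 0.2527]
tool_rot: [-0.089, 0.996, -0.001, -0.0]
ft_force: [-0.9, -0.2, 0.4]
grip_width: 0.0347
grasp_force: 0.0
```

>>> {"method": "apply_moves", "body": {
  "commands": [
    [0,0,0,-0.096],
    [0,0,0,-0.096],
    [0,0,0,-0.096],
    [0,0,0,-0.096],
    [0,0,0,-0.096]
  ]
}}

```text
clock: 0.93
eef_pos: [0.1618, 0.4727, 0.2528]
tool_rot: [-0.334, 0.943, -0.0, -0.0]
ft_force: [-0.9, 0.1, -0.0]
grip_width: 0.0341
grasp_force: 0.0
```

>>> {"method": "apply_moves", "body": {
  "commands": [
    [0,0,0,-0.096],
    [0,0,0,-0.096],
    [0,0,0,-0.096],
    [0,0,0,-0.096],
    [0,0,0,-0.096]
  ]
}}

```text
clock: 1.35
eef_pos: [0.1618, 0.4727, 0.2528]
tool_rot: [-0.558, 0.83, -0.0, -0.001]
ft_force: [0.1, 0.3, -0.1]
grip_width: 0.0344
grasp_force: 0.0
```

>>> {"method": "apply_moves", "body": {
  "commands": [
    [0.4,-1,0,0],
    [0.4,-1,0,0],
    [0.4,-1,0,0],
    [0.4,-1,0,0],
    [0.4,-1,0,0]
  ]
}}

```text
clock: 1.77
eef_pos: [0.2394, 0.3968, 0.2528]
tool_rot: [-0.556, 0.831, -0.0, -0.001]
ft_force: [0.7, 0.3, 0.1]
grip_width: 0.0343
grasp_force: 0.0
```

>>> {"method": "apply_moves", "body": {
  "commands": [
    [0.4,-1,0,0],
    [0.4,-1,0,0],
    [0.4,-1,0,0],
    [0.4,-1,0,0],
    [0.4,-1,0,0]
  ]
}}

```text
clock: 2.18
eef_pos: [0.3165, 0.3216, 0.2529]
tool_rot: [-0.556, 0.831, -0.0, -0.0]
ft_force: [-0.1, 0.5, 0.5]
grip_width: 0.0339
grasp_force: 0.0
```

>>> {"method": "apply_moves", "body": {
  "commands": [
    [0.4,-1,0,0],
    [0.4,-1,0,0],
    [0.4,-1,0,0],
    [0.4,-1,0,0],
    [0.4,-1,0,0]
  ]
}}

```text
clock: 2.6
eef_pos: [0.3936, 0.2464, 0.2529]
tool_rot: [-0.556, 0.831, 0.0, -0.0]
ft_force: [0.6, 0.6, 0.3]
grip_width: 0.0338
grasp_force: 0.0
```

>>> {"method": "apply_moves", "body": {
  "commands": [
    [0.4,-1,0,0],
    [0.4,-1,0,0],
    [0.4,-1,0,0],
    [0.4,-1,0,0],
    [0.4,-1,0,0]
  ]
}}

```text
clock: 3.02
eef_pos: [0.4706, 0.1712, 0.2528]
tool_rot: [-0.556, 0.831, 0.0, -0.001]
ft_force: [0.1, 0.5, 0.5]
grip_width: 0.034
grasp_force: 0.0
```

>>> {"method": "apply_moves", "body": {
  "commands": [
    [0.4,-1,0,0],
    [0.4,-1,0,0],
    [0.4,-1,0,0],
    [0.4,-1,0,0],
    [0.4,-1,0,0]
  ]
}}

```text
clock: 3.43
eef_pos: [0.5477, 0.0961, 0.2527]
tool_rot: [-0.556, 0.831, 0.0, -0.001]
ft_force: [0.7, -0.0, -0.2]
grip_width: 0.0341
grasp_force: 0.0
```

>>> {"method": "apply_moves", "body": {
  "commands": [
    [0.4,-1,0,0],
    [0.4,-1,0,0],
    [0.4,-1,0,0],
    [0.4,-1,0,0],
    [0.4,-1,0,0]
  ]
}}

```text
clock: 3.85
eef_pos: [0.6248, 0.0209, 0.2525]
tool_rot: [-0.556, 0.831, 0.0, -0.001]
ft_force: [0.4, -0.4, 0.2]
grip_width: 0.0344
grasp_force: 0.0
```

>>> {"method": "apply_moves", "body": {
  "commands": [
    [0.1,-0.1,0.7,0],
    [0.1,-0.1,0.7,0],
    [0,0,0.7,0],
    [0,0,0.7,0],
    [0,0,0.7,0]
  ]
}}

```text
clock: 4.27
eef_pos: [0.6262, 0.0163, 0.1818]
tool_rot: [-0.555, 0.832, 0.0, -0.001]
ft_force: [0.7, -0.4, -0.0]
grip_width: 0.0338
grasp_force: 0.0
```

>>> {"method": "apply_moves", "body": {
  "commands": [
    [0,0,0.7,0],
    [0,0,0.7,0],
    [0,0,0.7,0],
    [0,0,0.7,0],
    [0,0,0.7,0]
  ]
}}

```text
clock: 4.68
eef_pos: [0.6261, 0.0165, 0.1119]
tool_rot: [-0.556, 0.831, 0.0, -0.001]
ft_force: [-0.3, -0.1, -0.1]
grip_width: 0.0341
grasp_force: 0.0
```

```bash
cat >> h.py <<'E'
def look(*names):
    from workcell import bot
    return [bot.camera(n) for n in names]
def pose():
    from workcell import bot
    o=bot.get_obs();q=o["tool_rot"];x,y=q[0],q[1]
    return o["eef_pos"],np.degrees(np.arctan2(2*y*y-1,2*x*y)),o
def go(x,y,z,yaw=None):
    "distance to a target in tool axes, after turning to yaw (of tool y): units of moves"
    p,yw,o=pose();r=0
    if yaw is not None: r=(yw-yaw+180)%360-180;yw=yaw
    a=np.radians(yw);d=np.array([x,y,z])-p
    print("tool x,y,z units",(np.array([-np.sin(a)*d[0]+np.cos(a)*d[1],np.cos(a)*d[0]+np.sin(a)*d[1],-d[2]])/.02).round(2),"roll units",round(r/60,3),"p",p.round(4),"j6",o["joint_pos"][5].round(2))
E
python3 - <<'E'
from h import *
t,s=look("top","side")
a=crop(t["image"],240,150,350,240,4);b=crop(s["image"],330,180,440,300,4)
c=np.zeros((480,800,3),np.uint8);c[:360,:360]=a[:,:360];c[:480,360:800]=b;cv2.imwrite("pics/g.png",c)
go(.627,.0154,.085,157.5)
E
```

```text
tool x,y,z units [-0.01 -0.15  1.24] roll units 0.0 p [0.6242 0.0165 0.1098] j6 -1.15
```

View pics/g.png

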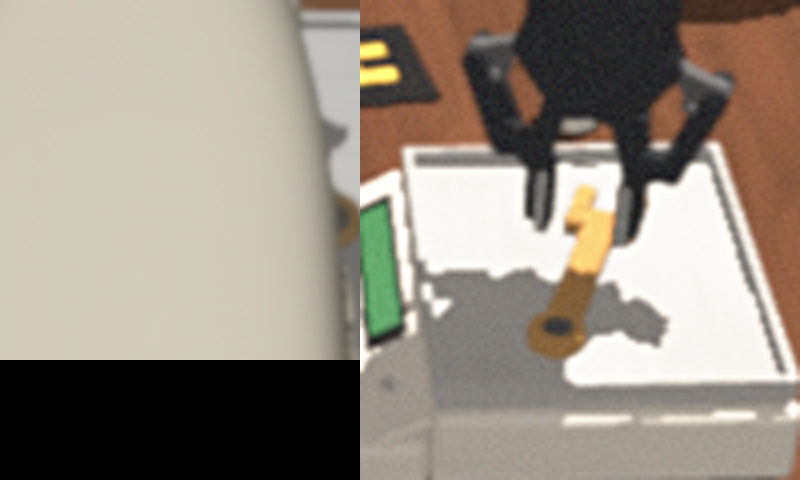

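The crop shows the open fingers straddling the spanner's shank (crop about (585,240)), undisturbed. Descending and closing.

>>> {"method": "apply_moves", "body": {
  "commands": [
    [0,-0.1,0.4,0],
    [0,0,0.4,0],
    [0,0,0.2,0],
    [0,0,0.2,0],
    [0,0,0,0]
  ]
}}

```text
clock: 5.2
eef_pos: [0.6279, 0.0157, 0.0885]
tool_rot: [-0.556, 0.831, 0.0, -0.001]
ft_force: [0.3, 0.6, -0.4]
grip_width: 0.0341
grasp_force: 0.0
```

>>> {"method": "apply_moves", "body": {
  "commands": [
    [0,0,0,0],
    [0,0,0,0],
    [0,0,0,0],
    [0,0,0,0],
    [0,0,0,0]
  ],
  "claw": 1
}}

```text
clock: 5.62
eef_pos: [0.6286, 0.0158, 0.0898]
tool_rot: [-0.556, 0.831, -0.0, 0.0]
ft_force: [0.2, 0.3, 2.5]
grip_width: 0.0144
grasp_force: 58.8
```

>>> {"method": "apply_moves", "body": {
  "commands": [
    [0,0,-0.2,0],
    [0,0,-0.4,0],
    [0,0,-0.6,0],
    [0,0,-0.6,0],
    [0,0,-0.6,0]
  ]
}}

```text
clock: 6.03
eef_pos: [0.6283, 0.0157, 0.138]
tool_rot: [-0.556, 0.831, 0.0, -0.0]
ft_force: [0.5, 0.9, -2.9]
grip_width: 0.0144
grasp_force: 58.7
```

>>> {"method": "apply_moves", "body": {
  "commands": [
    [0,0,-0.8,0],
    [0,0,-0.8,0.05],
    [0,0,-0.8,0.05],
    [0,0,-0.7,0.1],
    [0,0,0,0.1]
  ]
}}

```text
clock: 6.45
eef_pos: [0.6303, 0.0158, 0.2036]
tool_rot: [-0.416, 0.909, -0.001, 0.003]
ft_force: [1.1, -0.4, -1.4]
grip_width: 0.0144
grasp_force: 58.7
```

>>> {"method": "apply_moves", "body": {
  "commands": [
    [0,0,0,0.1],
    [0,0,0,0.1],
    [0,0,0,0.1],
    [0,0,0,0.1],
    [0,0,0,0.1]
  ]
}}

```text
clock: 6.87
eef_pos: [0.6284, 0.0157, 0.1997]
tool_rot: [-0.167, 0.986, -0.0, -0.0]
ft_force: [-0.6, 0.3, -1.4]
grip_width: 0.0148
grasp_force: 58.7
```

>>> {"method": "apply_moves", "body": {
  "commands": [
    [0,0,0,0.1],
    [0,0,0,0.1],
    [0.2,0.5,0,0],
    [0.2,0.5,0,0],
    [0.25,0.8,0,0]
  ]
}}

```text
clock: 7.28
eef_pos: [0.6103, 0.0499, 0.1993]
tool_rot: [-0.066, 0.998, -0.0, -0.0]
ft_force: [1.0, -0.2, -2.6]
grip_width: 0.0146
grasp_force: 58.7
```

>>> {"method": "apply_moves", "body": {
  "commands": [
    [0.25,0.8,0,0],
    [0.25,0.8,0,0],
    [0.25,0.8,0,0],
    [0.25,0.8,0,0],
    [0.25,0.8,0,0]
  ]
}}

```text
clock: 7.7
eef_pos: [0.5743, 0.1275, 0.1996]
tool_rot: [-0.067, 0.998, 0.0, -0.0]
ft_force: [-0.1, -0.8, -1.8]
grip_width: 0.0148
grasp_force: 58.7
```

>>> {"method": "apply_moves", "body": {
  "commands": [
    [0.25,0.8,0,0],
    [0.25,0.8,0,0],
    [0.25,0.8,0,0],
    [0.25,0.8,0,0],
    [0.25,0.8,0,0]
  ]
}}

```text
clock: 8.12
eef_pos: [0.539, 0.2035, 0.1996]
tool_rot: [-0.067, 0.998, 0.0, -0.0]
ft_force: [-0.0, -0.1, -2.5]
grip_width: 0.0142
grasp_force: 58.7
```

>>> {"method": "apply_moves", "body": {
  "commands": [
    [0.25,0.8,0,0],
    [0.25,0.8,0,0],
    [0.25,0.8,0,0],
    [0.25,0.8,0,0],
    [0.25,0.8,0,0]
  ]
}}

```text
clock: 8.53
eef_pos: [0.5036, 0.2794, 0.1996]
tool_rot: [-0.067, 0.998, 0.0, -0.0]
ft_force: [-0.2, 0.3, -1.2]
grip_width: 0.0146
grasp_force: 58.7
```

Run:
```python
from h import *
t,s=look("top","side")
cv2.imwrite("pics/h.png",np.hstack([crop(t["image"],100,180,240,380,2),crop(s["image"],200,100,450,300,2)]))
go(.484,.3356,.032,97.5)
```

```text
tool x,y,z units [0.59 2.84 8.38] roll units 0.007 p [0.503  0.2807 0.1996] j6 0.37
```

View pics/h.png

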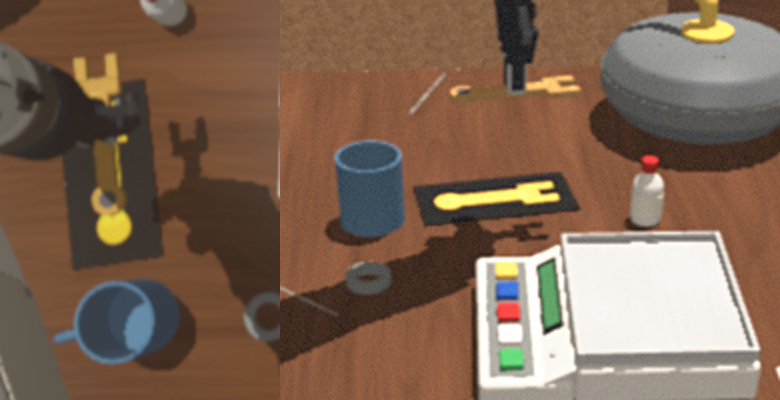

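The spanner hangs level above the mat, parallel to the outline with the jaw at the far end. Lowering it.

>>> {"method": "apply_moves", "body": {
  "commands": [
    [0.15,0.7,0,0],
    [0.15,0.7,0,0],
    [0.15,0.7,0,0],
    [0.15,0.7,0,0],
    [0,0,0.8,0]
  ]
}}

```text
clock: 9.05
eef_pos: [0.4865, 0.3364, 0.1865]
tool_rot: [-0.067, 0.998, 0.003, 0.003]
ft_force: [0.7, 0.1, -1.9]
grip_width: 0.0146
grasp_force: 58.9
```

>>> {"method": "apply_moves", "body": {
  "commands": [
    [0,0,0.8,0],
    [0,0,0.8,0],
    [0,0,0.8,0],
    [0,0,0.8,0],
    [0,0,0.8,0]
  ]
}}

```text
clock: 9.47
eef_pos: [0.4856, 0.3329, 0.1025]
tool_rot: [-0.066, 0.998, 0.0, 0.0]
ft_force: [0.7, 0.2, -3.1]
grip_width: 0.0149
grasp_force: 58.8
```

>>> {"method": "apply_moves", "body": {
  "commands": [
    [0,0,0.8,0],
    [0,0,0.8,0],
    [0,0,0.6,0],
    [0,0,0.6,0],
    [0,0,0.3,0]
  ]
}}

```text
clock: 9.88
eef_pos: [0.4848, 0.3321, 0.0394]
tool_rot: [-0.066, 0.998, -0.001, -0.001]
ft_force: [0.0, 0.5, -2.8]
grip_width: 0.0146
grasp_force: 58.8
```

>>> {"method": "apply_moves", "body": {
  "commands": [
    [0,0,0.15,0],
    [0,0,0.15,0],
    [0,0,0.15,0],
    [0,0,0,0],
    [0,0,0,0]
  ]
}}

```text
clock: 10.3
eef_pos: [0.4863, 0.3322, 0.0329]
tool_rot: [-0.065, 0.998, 0.0, 0.001]
ft_force: [0.3, 0.8, -2.5]
grip_width: 0.0149
grasp_force: 58.8
```

>>> {"method": "apply_moves", "body": {
  "commands": [
    [0,0,0.1,0],
    [0,0,0,0],
    [0,0,0,0],
    [0,0,0,0],
    [0,0,0,0]
  ]
}}

```text
clock: 10.72
eef_pos: [0.4864, 0.3322, 0.0327]
tool_rot: [-0.065, 0.998, 0.001, 0.001]
ft_force: [-3.5, -1.5, 7.5]
grip_width: 0.0147
grasp_force: 60.8
```

>>> {"method": "apply_moves", "body": {
  "commands": [
    [0,0,0,0],
    [0,0,0,0],
    [0,0,0,0],
    [0,0,0,0],
    [0,0,0,0]
  ],
  "claw": 0.55
}}

```text
clock: 11.13
eef_pos: [0.486, 0.3319, 0.0302]
tool_rot: [-0.065, 0.998, 0.0, -0.0]
ft_force: [0.3, -0.1, -0.4]
grip_width: 0.0384
grasp_force: 0.0
```

>>> {"method": "apply_moves", "body": {
  "commands": [
    [0,0,-0.3,0],
    [0,0,-0.6,0],
    [0,0,-0.8,0],
    [0,0,-0.8,0],
    [0,0,-0.8,0]
  ]
}}

```text
clock: 11.55
eef_pos: [0.4859, 0.3318, 0.0971]
tool_rot: [-0.065, 0.998, -0.0, -0.0]
ft_force: [0.2, -0.3, -0.2]
grip_width: 0.0384
grasp_force: 0.0
```

>>> {"method": "apply_moves", "body": {
  "commands": [
    [0,0,-0.8,0],
    [0,0,-0.8,0],
    [0,0,-0.8,0],
    [0,0,-0.8,0],
    [0,0,0,0]
  ],
  "claw": 1
}}

```text
clock: 11.97
eef_pos: [0.4878, 0.3331, 0.1644]
tool_rot: [-0.065, 0.998, 0.002, 0.003]
ft_force: [1.1, 0.6, 1.8]
grip_width: -0.0001
grasp_force: 0.0
```

Run:
```python
from h import *
p,yw,o=pose();j=o["joint_pos"];print("check yaw",yw,np.degrees(j[0])+90-np.degrees(j[5]))
a=np.radians(-1.66);R=np.array([[np.cos(a),-np.sin(a)],[np.sin(a),np.cos(a)]]);o=np.array([.584,.0232])
for n,y in zip("yellow blue red white green".split(),(.08,.04,0,-.04,-.08)): print(n,o+R@[-.105,y])
go(.4765,-.0538,.12)
```

```text
check yaw 97.49881049901131 97.4987178784429
yellow [0.48136154 0.10620811]
blue [0.4802028 0.0662249]
red [0.47904407 0.02624168]
white [ 0.47788533 -0.01374153]
green [ 0.47672659 -0.05372474]
tool x,y,z units [  3.08 -19.1    2.22] roll units 0.0 p [0.4878 0.3331 0.1644] j6 0.47
```

>>> {"method": "apply_moves", "body": {
  "commands": [
    [0.15,-0.5,0,0],
    [0.15,-1,0,0],
    [0.15,-1,0,0],
    [0.15,-1,0,0],
    [0.15,-1,0,0]
  ]
}}

```text
clock: 12.38
eef_pos: [0.4814, 0.2387, 0.1585]
tool_rot: [-0.066, 0.998, -0.001, -0.002]
ft_force: [0.8, -1.1, 0.0]
grip_width: 0.0002
grasp_force: 0.0
```

>>> {"method": "apply_moves", "body": {
  "commands": [
    [0.15,-1,0,0],
    [0.15,-1,0,0],
    [0.15,-1,0,0],
    [0.15,-1,0,0],
    [0.15,-1,0,0]
  ]
}}

```text
clock: 12.8
eef_pos: [0.4795, 0.1376, 0.1587]
tool_rot: [-0.065, 0.998, -0.0, -0.002]
ft_force: [-0.1, 0.1, 0.1]
grip_width: 0.0005
grasp_force: 0.0
```

>>> {"method": "apply_moves", "body": {
  "commands": [
    [0.15,-1,0,0],
    [0.15,-1,0,0],
    [0.15,-1,0,0],
    [0.15,-1,0,0],
    [0.15,-1,0,0]
  ]
}}

```text
clock: 13.22
eef_pos: [0.4774, 0.0368, 0.1587]
tool_rot: [-0.065, 0.998, -0.0, -0.002]
ft_force: [-0.5, 0.5, 0.1]
grip_width: -0.0001
grasp_force: 0.0
```

>>> {"method": "apply_moves", "body": {
  "commands": [
    [0.15,-1,0,0],
    [0.15,-1,0,0],
    [0.15,-1,0,0],
    [0.15,-1,0.5,0],
    [0.15,-0.6,0.7,0]
  ]
}}

```text
clock: 13.63
eef_pos: [0.4759, -0.0569, 0.1358]
tool_rot: [-0.065, 0.998, -0.0, 0.0]
ft_force: [1.0, -0.2, 1.2]
grip_width: 0.0
grasp_force: 0.0
```

Run:
```python
from h import *
t,s=look("top","side")
cv2.imwrite("pics/i.png",np.hstack([crop(t["image"],115,200,215,320,4),crop(s["image"],250,170,350,290,4)]))
h=cv2.cvtColor(t["image"],cv2.COLOR_BGR2HSV)
go(.4767,-.0538,.078)
```

```text
tool x,y,z units [-0.2   0.11  2.76] roll units 0.0 p [ 0.473  -0.0565  0.1331] j6 -0.25
```

View pics/i.png

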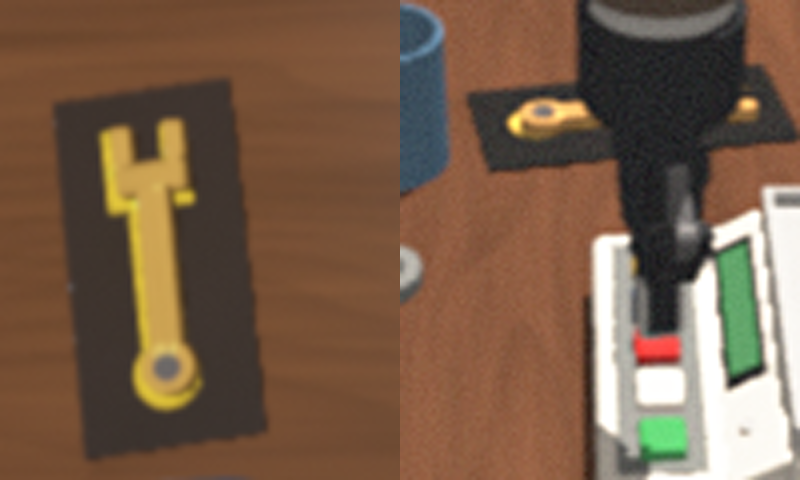

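The spanner lies on its outline within a few mm, jaw at the far end. Now green key.

>>> {"method": "apply_moves", "body": {
  "commands": [
    [-0.15,0.1,0.5,0],
    [0,0,0.7,0],
    [0,0,0.7,0],
    [0,0,0.7,0],
    [0,0,0.2,0]
  ]
}}

```text
clock: 14.15
eef_pos: [0.4774, -0.0512, 0.0779]
tool_rot: [-0.066, 0.998, 0.001, -0.002]
ft_force: [-0.5, 0.2, -0.6]
grip_width: -0.0002
grasp_force: 0.0
```

>>> {"method": "apply_moves", "body": {
  "commands": [
    [0,0,0.15,0],
    [0,0,0.15,0],
    [0,0,0.15,0],
    [0,0,0,0],
    [0,0,0,0]
  ]
}}

```text
clock: 14.57
eef_pos: [0.4794, -0.0523, 0.0717]
tool_rot: [-0.065, 0.998, -0.0, 0.0]
ft_force: [0.3, 0.6, 0.1]
grip_width: -0.0001
grasp_force: 0.0
```

>>> {"method": "apply_moves", "body": {
  "commands": [
    [0,0,0.15,0],
    [0,0,0.1,0],
    [0,0,0.1,0],
    [0,0,0,0],
    [0,0,0,0]
  ]
}}

```text
clock: 14.98
eef_pos: [0.4797, -0.0524, 0.0647]
tool_rot: [-0.065, 0.998, -0.0, 0.001]
ft_force: [0.7, 0.5, 3.4]
grip_width: 0.0001
grasp_force: 1.4
```

>>> {"method": "apply_moves", "body": {
  "commands": [
    [0,0,0.1,0],
    [0,0,0,0],
    [0,0,0,0],
    [0,0,0,0],
    [0,0,0,0]
  ]
}}

```text
clock: 15.4
eef_pos: [0.4797, -0.0524, 0.063]
tool_rot: [-0.065, 0.998, -0.0, 0.001]
ft_force: [-0.0, -0.3, 7.0]
grip_width: 0.0002
grasp_force: 3.3
```

>>> {"method": "apply_moves", "body": {
  "commands": [
    [0,0,-0.5,0],
    [0,0,-0.5,0],
    [0,0,-0.5,0],
    [0,0,0,0],
    [-0.1,0.4,0,0]
  ]
}}

```text
clock: 15.82
eef_pos: [0.4799, -0.0448, 0.0922]
tool_rot: [-0.065, 0.998, -0.0, 0.0]
ft_force: [-0.3, 0.6, 0.3]
grip_width: 0.0002
grasp_force: 0.0
```

>>> {"method": "apply_moves", "body": {
  "commands": [
    [-0.12,0.9,0,0],
    [-0.12,0.9,0,0],
    [-0.12,0.9,0,0],
    [-0.12,0.9,0,0],
    [-0.12,0.9,0,0]
  ]
}}

```text
clock: 16.23
eef_pos: [0.4791, 0.0479, 0.0911]
tool_rot: [-0.065, 0.998, 0.0, -0.001]
ft_force: [0.5, 0.3, -0.2]
grip_width: 0.0002
grasp_force: 0.0
```

>>> {"method": "apply_moves", "body": {
  "commands": [
    [-0.12,0.9,0,0],
    [-0.12,0.9,0,0],
    [-0.12,0.9,0,0],
    [0,0.2,0,0],
    [0,0,0,0]
  ]
}}

```text
clock: 16.65
eef_pos: [0.4788, 0.1063, 0.0913]
tool_rot: [-0.067, 0.998, -0.0, -0.001]
ft_force: [0.0, 0.2, -0.2]
grip_width: 0.0001
grasp_force: 0.0
```

Run:
```python
from h import *
go(.4814,.1062,.063)
```

```text
tool x,y,z units [-0.13 -0.02  1.41] roll units 0.0 p [0.4788 0.1063 0.0913] j6 0.08
```

>>> {"method": "apply_moves", "body": {
  "commands": [
    [-0.1,0,0.4,0],
    [0,0,0.4,0],
    [0,0,0.2,0],
    [0,0,0.1,0],
    [0,0,0.1,0]
  ]
}}

```text
clock: 17.07
eef_pos: [0.4811, 0.1046, 0.0675]
tool_rot: [-0.065, 0.998, -0.0, -0.001]
ft_force: [-1.3, -0.2, 1.6]
grip_width: 0.0001
grasp_force: 0.7
```

>>> {"method": "apply_moves", "body": {
  "commands": [
    [0,0,0.1,0],
    [0,0,0.1,0],
    [0,0,0,0],
    [0,0,0,0],
    [0,0,0,0]
  ]
}}

```text
clock: 17.48
eef_pos: [0.4818, 0.1052, 0.0646]
tool_rot: [-0.065, 0.998, -0.0, 0.0]
ft_force: [-1.4, -1.8, 3.4]
grip_width: -0.0003
grasp_force: 1.5
```

>>> {"method": "apply_moves", "body": {
  "commands": [
    [0,0,0.1,0],
    [0,0,0.05,0],
    [0,0,0,0],
    [0,0,0,0],
    [0,0,0,0]
  ]
}}

```text
clock: 17.9
eef_pos: [0.4821, 0.1054, 0.0629]
tool_rot: [-0.065, 0.998, -0.0, 0.001]
ft_force: [-3.6, -2.4, 13.1]
grip_width: 0.0002
grasp_force: 6.7
```

>>> {"method": "apply_moves", "body": {
  "commands": [
    [0,0,-0.6,0],
    [0,0,-0.8,0],
    [0,0,-0.8,0],
    [0,0,-0.8,0],
    [0,0,-0.8,0]
  ]
}}

```text
clock: 18.32
eef_pos: [0.4819, 0.1058, 0.1378]
tool_rot: [-0.066, 0.998, 0.0, 0.0]
ft_force: [0.7, -0.1, -0.6]
grip_width: 0.0
grasp_force: 0.0
```

Run:
```python
from h import *
t,s=look("top","side");d=pickle.load(open("c0.pkl","rb"))
for n,c,r in(("top",t,(380,265,510,315)),("side",s,(265,330,330,450))):
    x0,y0,x1,y1=r;print(n,"bolt area change",cv2.absdiff(c["image"],d[n]["image"])[y0:y1,x0:x1].max(axis=2).mean())
# bolts: head centre, tip
for n,h,tp in(("b1",(.4003,-.2802),(.437,-.1898)),("b2",(.4056,-.3170),(.4452,-.4058))):
    h=np.array(h);tp=np.array(tp);u=(tp-h)/np.linalg.norm(tp-h);o=h+.047*u
    print(n,"len",np.linalg.norm(tp-h),"origin",o,"dir deg",np.degrees(np.arctan2(u[1],u[0])))
p,yw,o=pose();print(p,yw,np.degrees(o["joint_pos"][[0,5]]))
```

```text
top bolt area change 12.334769230769231
side bolt area change 5.968974358974359
b1 len 0.0975656189443802 origin [ 0.41797938 -0.23665187] dir deg 67.90415343159756
b2 len 0.0972296251149823 origin [ 0.42474231 -0.35992519] dir deg -65.96571184055743
[0.48401796 0.10623573 0.13980765] 97.52464490944634 [12.35702814  4.83258954]
```

```bash
cat >> h.py <<'E'
def bolts(c,x0=380,y0=255,x1=515,y1=318):
    hs=cv2.cvtColor(c["image"],cv2.COLOR_BGR2HSV);m=cv2.inRange(hs,(0,0,95),(180,75,255))
    k=np.zeros_like(m);k[y0:y1,x0:x1]=m[y0:y1,x0:x1]
    n,l,st,ce=cv2.connectedComponentsWithStats(k)
    for i in range(1,n):
        if st[i,4]>80:
            r=cv2.minAreaRect(cv2.findNonZero((l==i).astype(np.uint8)));print(st[i,4],np.round(r[0],1),np.round(r[1],1),round(r[2],1),"centroid",ce[i].round(1))
E
python3 - <<'E'
from h import *
d=pickle.load(open("c0.pkl","rb"));bolts(d["top"]);print("now");t,s=look("top","side");bolts(t)
cv2.imwrite("pics/j.png",np.vstack([crop(t["image"],380,225,540,325,4)]));pickle.dump((t,s),open("c1.pkl","wb"))
E
```

```text
312 [471.4 289.8] [ 9.8 48.3] 63.4 centroid [469.6 290.5]
313 [414.8 294.6] [50.   9.8] 18.0 centroid [416.9 294.3]
now
307 [471.4 289.8] [ 9.8 48.3] 63.4 centroid [469.6 290.5]
309 [414.8 294.6] [50.   9.8] 18.0 centroid [416.9 294.3]
```

>>> {"method": "apply_moves", "body": {
  "commands": [
    [0,0,0,-0.1],
    [0,0,0,-0.1],
    [0,0,0,-0.1],
    [0,0,0,-0.1],
    [0,0,0,-0.1]
  ],
  "claw": 0.6
}}

```text
clock: 18.93
eef_pos: [0.4808, 0.1054, 0.1357]
tool_rot: [-0.324, 0.946, 0.0, -0.001]
ft_force: [1.2, -0.4, 0.7]
grip_width: 0.0344
grasp_force: 0.0
```

>>> {"method": "apply_moves", "body": {
  "commands": [
    [0,0,0,-0.1],
    [0,0,0,-0.1],
    [0,0,0,-0.1],
    [0,0,0,-0.1],
    [0,0,0,-0.1]
  ]
}}

```text
clock: 19.35
eef_pos: [0.4808, 0.1053, 0.1357]
tool_rot: [-0.558, 0.83, 0.001, -0.001]
ft_force: [-0.7, -0.1, 0.5]
grip_width: 0.0341
grasp_force: 0.0
```

>>> {"method": "apply_moves", "body": {
  "commands": [
    [0.8,-0.15,0,0],
    [0.9,-0.2,0,0],
    [0.9,-0.2,0,0],
    [0.9,-0.2,0,0],
    [0.9,-0.2,0,0]
  ]
}}

```text
clock: 19.77
eef_pos: [0.4645, 0.0162, 0.1357]
tool_rot: [-0.556, 0.831, 0.001, -0.001]
ft_force: [-1.6, 0.1, -0.4]
grip_width: 0.034
grasp_force: 0.0
```

>>> {"method": "apply_moves", "body": {
  "commands": [
    [0.9,-0.2,0,0],
    [0.9,-0.2,0,0],
    [0.9,-0.2,0,0],
    [0.9,-0.2,0,0],
    [0.9,-0.2,0,0]
  ]
}}

```text
clock: 20.18
eef_pos: [0.4486, -0.0746, 0.1358]
tool_rot: [-0.556, 0.831, 0.001, -0.001]
ft_force: [-0.5, 0.0, 0.4]
grip_width: 0.034
grasp_force: 0.0
```

>>> {"method": "apply_moves", "body": {
  "commands": [
    [0.9,-0.2,0,0],
    [0.9,-0.2,0,0],
    [0.9,-0.2,0,0],
    [0.9,-0.2,0,0],
    [0.9,-0.2,0,0]
  ]
}}

```text
clock: 20.6
eef_pos: [0.4327, -0.1652, 0.1358]
tool_rot: [-0.556, 0.831, 0.001, -0.001]
ft_force: [-0.1, 0.6, 0.2]
grip_width: 0.0342
grasp_force: 0.0
```

>>> {"method": "apply_moves", "body": {
  "commands": [
    [0.9,-0.2,0,0],
    [0.9,-0.2,0,0],
    [0.9,-0.2,0,0],
    [0.9,-0.2,0,0],
    [0,0,0,0]
  ]
}}

```text
clock: 21.02
eef_pos: [0.4201, -0.2397, 0.1359]
tool_rot: [-0.554, 0.832, 0.0, -0.001]
ft_force: [0.5, 0.2, 0.5]
grip_width: 0.0339
grasp_force: 0.0
```

Run:
```python
from h import *
go(.415,-.244,.0245,157.9)
```

```text
tool x,y,z units [0.3  0.15 5.57] roll units -0.01 p [ 0.4201 -0.2397  0.1359] j6 -1.69
```

>>> {"method": "apply_moves", "body": {
  "commands": [
    [0.3,0.15,0.3,-0.01],
    [0,0,0.8,0],
    [0,0,0.8,0],
    [0,0,0.8,0],
    [0,0,0.8,0]
  ]
}}

```text
clock: 21.43
eef_pos: [0.415, -0.2406, 0.0656]
tool_rot: [-0.561, 0.828, 0.001, -0.0]
ft_force: [0.3, -0.3, 0.2]
grip_width: 0.034
grasp_force: 0.0
```

>>> {"method": "apply_moves", "body": {
  "commands": [
    [0,0,0.8,0],
    [0,0,0.6,0],
    [0,0,0.3,0],
    [0,0,0,0],
    [0,0,0,0]
  ]
}}

```text
clock: 21.85
eef_pos: [0.4154, -0.2412, 0.0328]
tool_rot: [-0.56, 0.828, 0.001, -0.0]
ft_force: [1.3, 0.4, 0.5]
grip_width: 0.0341
grasp_force: 0.0
```

Run:
```python
from h import *
t,s=look("top","side")
cv2.imwrite("pics/k.png",np.hstack([crop(t["image"],380,255,480,330,4),crop(s["image"],250,310,350,385,4)]))
go(.415,-.244,.0245,157.9)
```

```text
tool x,y,z units [0.12 0.02 0.47] roll units 0.004 p [ 0.4163 -0.2419  0.0339] j6 -1.72
```

View pics/k.png

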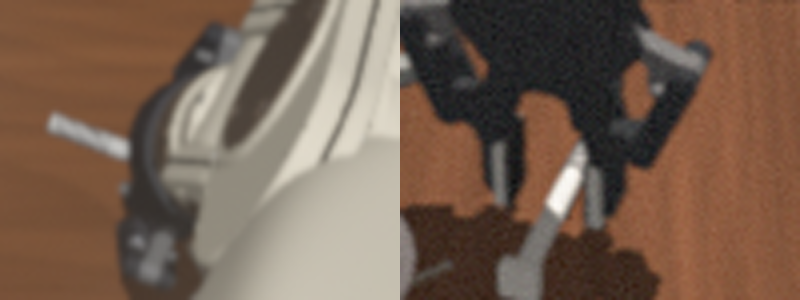

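The bolt lies between the fingers. Closing on it.

>>> {"method": "apply_moves", "body": {
  "commands": [
    [0.1,0,0.2,0],
    [0,0,0.2,0],
    [0,0,0,0],
    [0,0,0,0],
    [0,0,0,0]
  ]
}}

```text
clock: 22.37
eef_pos: [0.4151, -0.2438, 0.0253]
tool_rot: [-0.56, 0.829, -0.0, 0.0]
ft_force: [-0.6, -0.2, 0.2]
grip_width: 0.0339
grasp_force: 0.0
```

>>> {"method": "apply_moves", "body": {
  "commands": [
    [0,0,0,0],
    [0,0,0,0],
    [0,0,0,0],
    [0,0,0,0],
    [0,0,0,0]
  ],
  "claw": 1
}}

```text
clock: 22.78
eef_pos: [0.4152, -0.2438, 0.0256]
tool_rot: [-0.56, 0.829, -0.0, 0.0]
ft_force: [0.1, 0.8, 3.2]
grip_width: 0.0071
grasp_force: 58.7
```

>>> {"method": "apply_moves", "body": {
  "commands": [
    [0,0,-0.3,0],
    [0,0,-0.5,0],
    [0,0,-0.7,0],
    [0,0,-0.7,0],
    [0,0,-0.7,0]
  ]
}}

```text
clock: 23.2
eef_pos: [0.415, -0.2437, 0.0845]
tool_rot: [-0.56, 0.829, -0.0, 0.0]
ft_force: [-0.6, 0.8, -1.1]
grip_width: 0.0069
grasp_force: 58.7
```

>>> {"method": "apply_moves", "body": {
  "commands": [
    [0,0,-0.8,0],
    [0,0,-0.8,0],
    [0,0,-0.8,0],
    [0,0,-0.8,0],
    [0,0,-0.8,0]
  ]
}}

```text
clock: 23.62
eef_pos: [0.415, -0.2436, 0.1649]
tool_rot: [-0.56, 0.829, -0.0, 0.0]
ft_force: [0.1, -0.3, -0.5]
grip_width: 0.0072
grasp_force: 58.7
```

>>> {"method": "apply_moves", "body": {
  "commands": [
    [0,0,0,0.1],
    [0,0,0,0.1],
    [0,0,0,0.1],
    [0,0,0,0.1],
    [0,0,0,0.1]
  ]
}}

```text
clock: 24.03
eef_pos: [0.415, -0.2437, 0.1642]
tool_rot: [-0.324, 0.946, -0.0, 0.0]
ft_force: [-0.6, 0.0, -0.3]
grip_width: 0.0072
grasp_force: 58.8
```

>>> {"method": "apply_moves", "body": {
  "commands": [
    [0,0,0,0.1],
    [0,0,0,0.1],
    [0,0,0,0.1],
    [0,0,0,0.1],
    [0,0,0,0.1]
  ]
}}

```text
clock: 24.45
eef_pos: [0.415, -0.2437, 0.1641]
tool_rot: [-0.068, 0.998, -0.0, 0.0]
ft_force: [-0.4, 0.4, -1.0]
grip_width: 0.0071
grasp_force: 58.8
```

>>> {"method": "apply_moves", "body": {
  "commands": [
    [0,0,0,0.1],
    [0,0,0,0.06],
    [-0.3,0.4,0,0],
    [-0.5,0.8,0,0],
    [-0.5,0.8,0,0]
  ]
}}

```text
clock: 24.87
eef_pos: [0.4425, -0.2039, 0.1639]
tool_rot: [0.013, 1.0, 0.0, 0.0]
ft_force: [0.8, 1.0, -1.1]
grip_width: 0.0072
grasp_force: 58.8
```

>>> {"method": "apply_moves", "body": {
  "commands": [
    [-0.5,0.8,0,0],
    [-0.5,0.8,0,0],
    [-0.5,0.8,0,0],
    [-0.5,0.8,0,0],
    [-0.5,0.8,0,0]
  ]
}}

```text
clock: 25.28
eef_pos: [0.4949, -0.1242, 0.1639]
tool_rot: [0.012, 1.0, 0.0, 0.0]
ft_force: [-1.5, -0.2, -0.8]
grip_width: 0.0073
grasp_force: 58.8
```

>>> {"method": "apply_moves", "body": {
  "commands": [
    [-0.5,0.8,0,0],
    [-0.5,0.8,0,0],
    [-0.5,0.8,0,0],
    [-0.5,0.8,0,0],
    [-0.5,0.8,0,0]
  ]
}}

```text
clock: 25.7
eef_pos: [0.5468, -0.0454, 0.1638]
tool_rot: [0.012, 1.0, 0.0, 0.0]
ft_force: [-0.0, 0.4, -0.7]
grip_width: 0.007
grasp_force: 58.8
```

>>> {"method": "apply_moves", "body": {
  "commands": [
    [-0.5,0.8,0,0],
    [-0.5,0.8,0,0],
    [-0.5,0.8,0,0],
    [-0.5,0.8,0,0],
    [-0.5,0.8,0,0]
  ]
}}

```text
clock: 26.12
eef_pos: [0.5987, 0.0333, 0.1637]
tool_rot: [0.012, 1.0, 0.0, 0.0]
ft_force: [0.3, -0.1, -0.5]
grip_width: 0.0069
grasp_force: 58.8
```

Run:
```python
from h import *
t,s=look("top","side")
cv2.imwrite("pics/l.png",np.hstack([crop(t["image"],230,140,360,290,3),crop(s["image"],280,140,440,290,2.5)[:450] if 0 else crop(s["image"],300,120,430,270,3)]))
go(.6231,.0621,.0855,88.3)
```

```text
tool x,y,z units [-1.13  1.4   3.9 ] roll units 0.009 p [0.5997 0.0348 0.1636] j6 0.08
```

View pics/l.png

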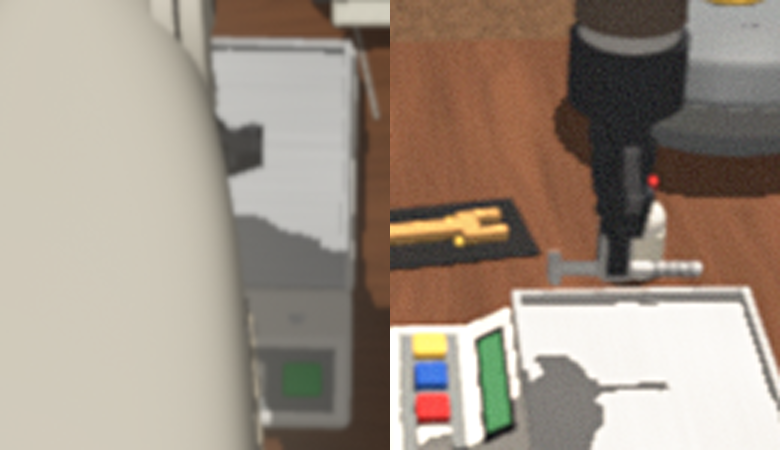

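The bolt is held level with head towards the keys. Lowering it.

>>> {"method": "apply_moves", "body": {
  "commands": [
    [-0.4,0.5,0,0],
    [-0.4,0.5,0,0],
    [-0.3,0.4,0,0],
    [0,0,0.7,0],
    [0,0,0.7,0]
  ]
}}

```text
clock: 26.63
eef_pos: [0.6221, 0.0597, 0.1363]
tool_rot: [0.012, 1.0, 0.0, 0.001]
ft_force: [-0.4, -0.4, -1.5]
grip_width: 0.007
grasp_force: 58.8
```

>>> {"method": "apply_moves", "body": {
  "commands": [
    [0,0,0.7,0],
    [0,0,0.7,0],
    [0,0,0.5,0],
    [0,0,0.2,0],
    [0,0,0,0]
  ]
}}

```text
clock: 27.05
eef_pos: [0.6202, 0.0589, 0.0922]
tool_rot: [0.013, 1.0, -0.0, -0.001]
ft_force: [0.4, 0.1, -0.2]
grip_width: 0.0068
grasp_force: 58.8
```

>>> {"method": "apply_moves", "body": {
  "commands": [
    [0,0,0.15,0],
    [0,0,0.1,0],
    [0,0,0,0],
    [0,0,0,0],
    [0,0,0,0]
  ]
}}

```text
clock: 27.47
eef_pos: [0.6214, 0.059, 0.0889]
tool_rot: [0.013, 1.0, 0.0, 0.001]
ft_force: [-0.5, 0.3, -0.8]
grip_width: 0.0072
grasp_force: 58.8
```

>>> {"method": "apply_moves", "body": {
  "commands": [
    [0,0,0.1,0],
    [0,0,0.07,0],
    [0,0,0,0],
    [0,0,0,0],
    [0,0,0,0]
  ]
}}

```text
clock: 27.88
eef_pos: [0.6214, 0.059, 0.0856]
tool_rot: [0.013, 1.0, 0.0, 0.001]
ft_force: [-1.1, -0.3, 3.4]
grip_width: 0.007
grasp_force: 59.3
```

>>> {"method": "apply_moves", "body": {
  "commands": [
    [0,0,0,0],
    [0,0,0,0],
    [0,0,0,0],
    [0,0,0,0],
    [0,0,0,0]
  ],
  "claw": 0.6
}}

```text
clock: 28.3
eef_pos: [0.6209, 0.059, 0.0846]
tool_rot: [0.013, 1.0, -0.0, -0.0]
ft_force: [-0.3, 0.1, -0.1]
grip_width: 0.034
grasp_force: 0.0
```

>>> {"method": "apply_moves", "body": {
  "commands": [
    [0,0,-0.3,0],
    [0,0,-0.6,0],
    [0,0,-0.8,0],
    [0,0,-0.8,0],
    [0,0,-0.8,0]
  ]
}}

```text
clock: 28.72
eef_pos: [0.621, 0.059, 0.1519]
tool_rot: [0.013, 1.0, 0.0, -0.0]
ft_force: [-0.9, 0.2, -0.6]
grip_width: 0.0342
grasp_force: 0.0
```

Run:
```python
from h import *
t,=look("top");bolts(t)
# bolt 2: grasp 8 mm headward of origin
u=np.array([np.cos(np.radians(-66)),np.sin(np.radians(-66))]);g=np.array([.4247,-.36])-.008*u;print(g)
go(g[0],g[1],.12,24)
```

```text
305 [471.4 289.8] [ 9.8 48.3] 63.4 centroid [469.6 290.5]
[ 0.42144611 -0.35269164]
tool x,y,z units [-14.71 -17.58   1.8 ] roll units 1.075 p [0.623  0.0592 0.1559] j6 0.12
```

>>> {"method": "apply_moves", "body": {
  "commands": [
    [0.4,-0.9,0,0],
    [0.4,-0.9,0,0],
    [0.4,-0.9,0,0],
    [0.4,-0.9,0,0],
    [0.4,-0.9,0,0]
  ]
}}

```text
clock: 29.18
eef_pos: [0.5782, -0.0306, 0.1508]
tool_rot: [0.013, 1.0, -0.0, 0.0]
ft_force: [-0.2, -0.4, -0.1]
grip_width: 0.0342
grasp_force: 0.0
```

>>> {"method": "apply_moves", "body": {
  "commands": [
    [0.4,-0.9,0,0],
    [0.4,-0.9,0,0],
    [0.4,-0.9,0,0],
    [0.4,-0.9,0,0],
    [0.4,-0.9,0,0]
  ]
}}

```text
clock: 29.6
eef_pos: [0.5359, -0.1197, 0.1509]
tool_rot: [0.013, 1.0, -0.0, 0.0]
ft_force: [0.0, 0.9, -0.3]
grip_width: 0.0343
grasp_force: 0.0
```

>>> {"method": "apply_moves", "body": {
  "commands": [
    [0.4,-0.9,0,0],
    [0.4,-0.9,0,0],
    [0.4,-0.9,0,0],
    [0.4,-0.9,0,0],
    [0.4,-0.9,0,0]
  ]
}}

```text
clock: 30.02
eef_pos: [0.4935, -0.2086, 0.1509]
tool_rot: [0.013, 1.0, -0.0, 0.0]
ft_force: [0.7, -0.0, 1.1]
grip_width: 0.0341
grasp_force: 0.0
```

>>> {"method": "apply_moves", "body": {
  "commands": [
    [0.4,-0.9,0,0],
    [0.4,-0.9,0,0],
    [0.4,-0.9,0,0],
    [0.4,-0.9,0,0],
    [0.4,-0.9,0,0]
  ]
}}

```text
clock: 30.43
eef_pos: [0.4512, -0.2975, 0.1508]
tool_rot: [0.013, 1.0, -0.0, 0.0]
ft_force: [-0.9, -0.4, 0.3]
grip_width: 0.0342
grasp_force: 0.0
```

>>> {"method": "apply_moves", "body": {
  "commands": [
    [0.4,-0.9,0,0],
    [0.4,-0.9,0,0],
    [0.4,-0.9,0,0],
    [0,0,0,0.1],
    [0,0,0,0.1]
  ]
}}

```text
clock: 30.85
eef_pos: [0.4256, -0.3513, 0.1507]
tool_rot: [0.121, 0.993, -0.0, 0.0]
ft_force: [0.1, 0.2, -0.5]
grip_width: 0.0341
grasp_force: 0.0
```

>>> {"method": "apply_moves", "body": {
  "commands": [
    [0,0,0,0.1],
    [0,0,0,0.1],
    [0,0,0,0.1],
    [0,0,0,0.1],
    [0,0,0,0.1]
  ]
}}

```text
clock: 31.27
eef_pos: [0.4262, -0.35, 0.1508]
tool_rot: [0.373, 0.928, 0.0, 0.0]
ft_force: [-0.6, -0.0, -0.3]
grip_width: 0.0342
grasp_force: 0.0
```

>>> {"method": "apply_moves", "body": {
  "commands": [
    [0,0,0,0.1],
    [0,0,0,0.1],
    [0,0,0,0.1],
    [0,0,0,0.07],
    [0,0,0,0]
  ]
}}

```text
clock: 31.68
eef_pos: [0.4263, -0.35, 0.1508]
tool_rot: [0.543, 0.84, 0.0, 0.0]
ft_force: [0.4, 0.2, 0.7]
grip_width: 0.0343
grasp_force: 0.0
```

Run:
```python
from h import *
go(.4214,-.3527,.0255,24)
```

```text
tool x,y,z units [-0.02 -0.28  6.27] roll units 0.004 p [ 0.4263 -0.35    0.1508] j6 0.46
```

>>> {"method": "apply_moves", "body": {
  "commands": [
    [0,-0.25,0.6,0],
    [0,0,0.8,0],
    [0,0,0.8,0],
    [0,0,0.8,0],
    [0,0,0.8,0]
  ]
}}

```text
clock: 32.1
eef_pos: [0.4218, -0.3522, 0.0743]
tool_rot: [0.541, 0.841, -0.0, 0.0]
ft_force: [-0.3, 0.0, -0.1]
grip_width: 0.0341
grasp_force: 0.0
```

>>> {"method": "apply_moves", "body": {
  "commands": [
    [0,0,0.8,0],
    [0,0,0.6,0],
    [0,0,0.4,0],
    [0,0,0.1,0],
    [0,0,0,0]
  ]
}}

```text
clock: 32.52
eef_pos: [0.4215, -0.3519, 0.0364]
tool_rot: [0.542, 0.84, 0.0, -0.001]
ft_force: [1.5, 0.2, 0.1]
grip_width: 0.0336
grasp_force: 0.0
```

Run:
```python
from h import *
t,s=look("top","side")
cv2.imwrite("pics/n.png",np.hstack([crop(s["image"],250,350,350,480,4),crop(t["image"],235,145,335,275,4)]))
go(.4214,-.3527,.0255,24)
```

```text
tool x,y,z units [ 0.01 -0.04  0.6 ] roll units 0.006 p [ 0.4222 -0.3525  0.0376] j6 0.45
```

View pics/n.png

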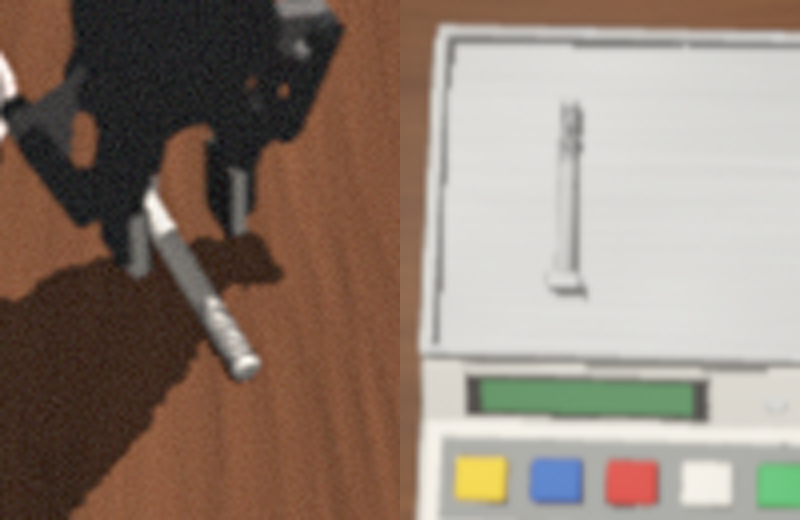

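The first bolt lies well in the pan (head at crop (565,283), tip (571,105)), and the second is between the fingers. Gripping it.

>>> {"method": "apply_moves", "body": {
  "commands": [
    [0,0,0.25,0],
    [0,0,0.25,0],
    [0,0,0.05,0],
    [0,0,0,0],
    [0,0,0,0]
  ]
}}

```text
clock: 33.03
eef_pos: [0.4217, -0.352, 0.0258]
tool_rot: [0.542, 0.84, 0.0, -0.0]
ft_force: [0.2, -0.1, -0.4]
grip_width: 0.0337
grasp_force: 0.0
```

>>> {"method": "apply_moves", "body": {
  "commands": [
    [0,0,0,0],
    [0,0,0,0],
    [0,0,0,0],
    [0,0,0,0],
    [0,0,0,0]
  ],
  "claw": 1
}}

```text
clock: 33.45
eef_pos: [0.4219, -0.3523, 0.0262]
tool_rot: [0.542, 0.84, -0.0, 0.0]
ft_force: [-0.4, 0.0, 1.9]
grip_width: 0.0071
grasp_force: 58.7
```

>>> {"method": "apply_moves", "body": {
  "commands": [
    [0,0,-0.3,0],
    [0,0,-0.5,0],
    [0,0,-0.7,0],
    [0,0,-0.7,0],
    [0,0,-0.7,0]
  ]
}}

```text
clock: 33.87
eef_pos: [0.4217, -0.3521, 0.0852]
tool_rot: [0.542, 0.84, -0.0, 0.0]
ft_force: [-0.1, -0.1, -0.8]
grip_width: 0.0069
grasp_force: 58.7
```

>>> {"method": "apply_moves", "body": {
  "commands": [
    [0,0,-0.8,0],
    [0,0,-0.8,0],
    [0,0,-0.8,0],
    [0,0,-0.8,0],
    [0,0,-0.8,0]
  ]
}}

```text
clock: 34.28
eef_pos: [0.4217, -0.3521, 0.1656]
tool_rot: [0.542, 0.84, -0.0, 0.0]
ft_force: [0.5, -0.4, -0.7]
grip_width: 0.0072
grasp_force: 58.7
```

>>> {"method": "apply_moves", "body": {
  "commands": [
    [0,0,0,-0.1],
    [0,0,0,-0.1],
    [0,0,0,-0.1],
    [0,0,0,-0.1],
    [0,0,0,-0.1]
  ]
}}

```text
clock: 34.7
eef_pos: [0.4217, -0.3521, 0.1648]
tool_rot: [0.304, 0.953, -0.0, 0.0]
ft_force: [0.0, 0.3, -1.6]
grip_width: 0.0069
grasp_force: 58.7
```

>>> {"method": "apply_moves", "body": {
  "commands": [
    [0,0,0,-0.1],
    [0,0,0,-0.1],
    [0,0,0,-0.1],
    [0,0,0,-0.1],
    [0,0,0,-0.1]
  ]
}}

```text
clock: 35.12
eef_pos: [0.4217, -0.3521, 0.1648]
tool_rot: [0.047, 0.999, -0.0, 0.0]
ft_force: [0.3, 0.2, -0.6]
grip_width: 0.0069
grasp_force: 58.8
```

Run:
```python
from h import *
go(.6208,-.0179,.165,88.3)
```

```text
tool x,y,z units [-9.45e+00  1.70e+01 -1.00e-02] roll units -0.062 p [ 0.4217 -0.3521  0.1648] j6 -0.6
```

>>> {"method": "apply_moves", "body": {
  "commands": [
    [0,0,0,-0.06],
    [-0.25,0.45,0,0],
    [-0.5,0.9,0,0],
    [-0.5,0.9,0,0],
    [-0.5,0.9,0,0]
  ]
}}

```text
clock: 35.53
eef_pos: [0.4595, -0.2893, 0.1645]
tool_rot: [0.02, 1.0, 0.0, 0.0]
ft_force: [0.9, 0.3, -1.3]
grip_width: 0.0073
grasp_force: 58.8
```

>>> {"method": "apply_moves", "body": {
  "commands": [
    [-0.5,0.9,0,0],
    [-0.5,0.9,0,0],
    [-0.5,0.9,0,0],
    [-0.5,0.9,0,0],
    [-0.5,0.9,0,0]
  ]
}}

```text
clock: 35.95
eef_pos: [0.5129, -0.2006, 0.1645]
tool_rot: [0.019, 1.0, 0.0, 0.0]
ft_force: [-0.3, -0.2, -0.6]
grip_width: 0.0069
grasp_force: 58.8
```

>>> {"method": "apply_moves", "body": {
  "commands": [
    [-0.5,0.9,0,0],
    [-0.5,0.9,0,0],
    [-0.5,0.9,0,0],
    [-0.5,0.9,0,0],
    [-0.5,0.9,0,0]
  ]
}}

```text
clock: 36.37
eef_pos: [0.566, -0.1124, 0.1645]
tool_rot: [0.019, 1.0, 0.0, 0.0]
ft_force: [0.5, 0.0, -1.1]
grip_width: 0.0067
grasp_force: 58.8
```

>>> {"method": "apply_moves", "body": {
  "commands": [
    [-0.5,0.9,0,0],
    [-0.5,0.9,0,0],
    [-0.5,0.9,0,0],
    [-0.5,0.9,0,0],
    [-0.5,0.9,0,0]
  ]
}}

```text
clock: 36.78
eef_pos: [0.6191, -0.0243, 0.1645]
tool_rot: [0.019, 1.0, 0.0, 0.0]
ft_force: [0.4, 0.2, -0.4]
grip_width: 0.0065
grasp_force: 58.8
```

Run:
```python
from h import *
go(.6208,-.0179,.0855,88.3)
```

```text
tool x,y,z units [-0.08  0.32  3.95] roll units -0.008 p [ 0.6191 -0.0243  0.1645] j6 -0.0
```

>>> {"method": "apply_moves", "body": {
  "commands": [
    [-0.1,0.15,0.3,0],
    [0,0,0.7,0],
    [0,0,0.7,0],
    [0,0,0.7,0],
    [0,0,0.7,0]
  ]
}}

```text
clock: 37.2
eef_pos: [0.6204, -0.0229, 0.1014]
tool_rot: [0.019, 1.0, -0.0, -0.0]
ft_force: [0.4, -0.7, 0.1]
grip_width: 0.0068
grasp_force: 58.8
```

>>> {"method": "apply_moves", "body": {
  "commands": [
    [0,0,0.4,0],
    [0,0,0.2,0],
    [0,0,0.1,0],
    [0,0,0,0],
    [0,0,0,0]
  ]
}}

```text
clock: 37.62
eef_pos: [0.6214, -0.0233, 0.0887]
tool_rot: [0.018, 1.0, -0.0, 0.001]
ft_force: [0.3, -0.4, -0.8]
grip_width: 0.0073
grasp_force: 58.8
```

>>> {"method": "apply_moves", "body": {
  "commands": [
    [0,0,0.1,0],
    [0,0,0.06,0],
    [0,0,0,0],
    [0,0,0,0],
    [0,0,0,0]
  ]
}}

```text
clock: 38.03
eef_pos: [0.6218, -0.0233, 0.0862]
tool_rot: [0.018, 1.0, -0.0, 0.001]
ft_force: [-1.2, -0.5, 6.0]
grip_width: 0.0069
grasp_force: 59.4
```

>>> {"method": "apply_moves", "body": {
  "commands": [
    [0,0,0,0],
    [0,0,0,0],
    [0,0,0,0],
    [0,0,0,0],
    [0,0,0,0]
  ],
  "claw": 0.6
}}

```text
clock: 38.45
eef_pos: [0.6207, -0.0232, 0.0843]
tool_rot: [0.018, 1.0, -0.0, -0.0]
ft_force: [-0.1, 0.0, -0.1]
grip_width: 0.0344
grasp_force: 0.0
```

>>> {"method": "apply_moves", "body": {
  "commands": [
    [0,0,-0.3,0],
    [0,0,-0.6,0],
    [0,0,-0.8,0],
    [0,0,-0.8,0],
    [0,0,-0.8,0]
  ]
}}

```text
clock: 38.87
eef_pos: [0.6208, -0.0232, 0.1516]
tool_rot: [0.018, 1.0, -0.0, -0.0]
ft_force: [-1.1, -0.1, 0.2]
grip_width: 0.0344
grasp_force: 0.0
```

Run:
```python
from h import *
go(.4802,.0662,.095)
```

```text
tool x,y,z units [7.19 4.21 2.83] roll units 0.0 p [ 0.6208 -0.0232  0.1516] j6 -0.0
```

>>> {"method": "apply_moves", "body": {
  "commands": [
    [0.6,0.4,0,0],
    [0.8,0.5,0,0],
    [0.8,0.5,0,0],
    [0.8,0.5,0,0],
    [0.8,0.5,0,0]
  ],
  "claw": 1
}}

```text
clock: 39.28
eef_pos: [0.5461, 0.028, 0.1511]
tool_rot: [0.018, 1.0, 0.0, 0.0]
ft_force: [0.1, -0.3, 0.4]
grip_width: 0.0
grasp_force: 0.0
```

>>> {"method": "apply_moves", "body": {
  "commands": [
    [0.8,0.5,0,0],
    [0.8,0.5,0,0],
    [0.8,0.4,0,0],
    [0.8,0.4,0,0],
    [0,0,0,0]
  ]
}}

```text
clock: 39.7
eef_pos: [0.4812, 0.067, 0.151]
tool_rot: [0.017, 1.0, 0.0, -0.001]
ft_force: [-0.4, -0.5, 0.2]
grip_width: -0.0003
grasp_force: 0.0
```

Run:
```python
from h import *
t,s=look("top","side")
cv2.imwrite("pics/o.png",np.hstack([cv2.resize(t["image"][130:380,110:360],(400,400)),crop(s["image"],250,170,450,370,2)]))
go(.4802,.0662,.0675)
```

```text
tool x,y,z units [ 0.21 -0.    4.19] roll units 0.0 p [0.4844 0.0661 0.1514] j6 0.17
```

View pics/o.png

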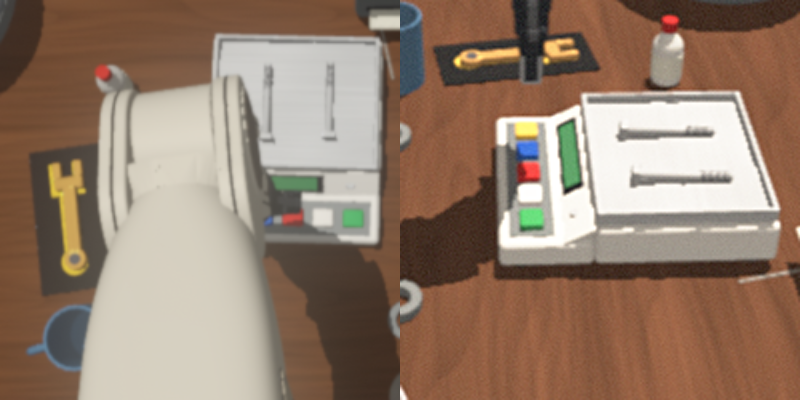

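Both bolts lie in line in the pan, heads towards the keys, apart; the spanner is still on its outline. Now the blue key.

>>> {"method": "apply_moves", "body": {
  "commands": [
    [0.1,0,0.5,0],
    [0,0,0.8,0],
    [0,0,0.8,0],
    [0,0,0.8,0],
    [0,0,0.6,0]
  ]
}}

```text
clock: 40.22
eef_pos: [0.4831, 0.0654, 0.0797]
tool_rot: [0.019, 1.0, -0.0, 0.0]
ft_force: [-0.5, -0.6, 0.1]
grip_width: -0.0002
grasp_force: 0.0
```

>>> {"method": "apply_moves", "body": {
  "commands": [
    [0,0,0.2,0],
    [0,0,0.2,0],
    [0,0,0.1,0],
    [0,0,0,0],
    [0,0,0,0]
  ]
}}

```text
clock: 40.63
eef_pos: [0.4828, 0.0659, 0.0713]
tool_rot: [0.018, 1.0, 0.0, 0.001]
ft_force: [-0.2, 1.1, -0.0]
grip_width: 0.0002
grasp_force: 0.0
```

>>> {"method": "apply_moves", "body": {
  "commands": [
    [0.1,0,0.15,0],
    [0,0,0.1,0],
    [0,0,0.1,0],
    [0,0,0.05,0],
    [0,0,0,0]
  ]
}}

```text
clock: 41.05
eef_pos: [0.4806, 0.0661, 0.0631]
tool_rot: [0.018, 1.0, 0.0, 0.001]
ft_force: [0.2, 0.4, 3.9]
grip_width: 0.0004
grasp_force: 1.9
```

>>> {"method": "apply_moves", "body": {
  "commands": [
    [0,0,0.07,0],
    [0,0,0,0],
    [0,0,0,0],
    [0,0,0,0],
    [0,0,0,0]
  ]
}}

```text
clock: 41.47
eef_pos: [0.4806, 0.0661, 0.0629]
tool_rot: [0.018, 1.0, 0.0, 0.001]
ft_force: [-2.4, -0.8, 12.6]
grip_width: 0.0002
grasp_force: 6.4
```

>>> {"method": "apply_moves", "body": {
  "commands": [
    [0,0,-0.5,0],
    [0,0,-0.7,0],
    [0,0,-0.8,0],
    [0,0,0,0],
    [0,-0.4,0,0]
  ]
}}

```text
clock: 41.88
eef_pos: [0.4804, 0.0588, 0.1018]
tool_rot: [0.017, 1.0, 0.0, 0.001]
ft_force: [0.4, 0.5, -0.7]
grip_width: -0.0002
grasp_force: 0.0
```

>>> {"method": "apply_moves", "body": {
  "commands": [
    [0,-0.9,0,0],
    [0,-0.9,0,0],
    [0,-0.9,0,0],
    [0,-0.9,0,0],
    [0,0,0,0]
  ]
}}

```text
clock: 42.3
eef_pos: [0.4758, -0.0168, 0.1]
tool_rot: [0.02, 1.0, -0.001, -0.001]
ft_force: [-0.2, -0.8, 0.7]
grip_width: 0.0002
grasp_force: 0.0
```

Run:
```python
from h import *
go(.4779,-.0137,.0675)
```

```text
tool x,y,z units [-0.1   0.16  1.62] roll units 0.0 p [ 0.4758 -0.0168  0.1   ] j6 0.01
```

>>> {"method": "apply_moves", "body": {
  "commands": [
    [-0.1,0.1,0.4,0],
    [0,0,0.5,0],
    [0,0,0.4,0],
    [0,0,0.1,0],
    [0,0,0,0]
  ]
}}

```text
clock: 42.72
eef_pos: [0.4781, -0.0114, 0.0718]
tool_rot: [0.018, 1.0, 0.0, -0.002]
ft_force: [-0.2, 0.8, 0.6]
grip_width: 0.0001
grasp_force: 0.0
```

>>> {"method": "apply_moves", "body": {
  "commands": [
    [0,0,0.15,0],
    [0,0,0.1,0],
    [0,0,0.1,0],
    [0,0,0,0],
    [0,0,0,0]
  ]
}}

```text
clock: 43.13
eef_pos: [0.4795, -0.0117, 0.0667]
tool_rot: [0.018, 1.0, 0.0, 0.0]
ft_force: [0.2, 1.2, 1.9]
grip_width: 0.0002
grasp_force: 0.9
```

>>> {"method": "apply_moves", "body": {
  "commands": [
    [0,0,0.1,0],
    [0,0,0.1,0],
    [0,0,0,0],
    [0,0,0,0],
    [0,0,0,0]
  ]
}}

```text
clock: 43.55
eef_pos: [0.4796, -0.0118, 0.063]
tool_rot: [0.018, 1.0, 0.0, 0.001]
ft_force: [-2.4, 1.7, 6.8]
grip_width: -0.0
grasp_force: 3.5
```

>>> {"method": "apply_moves", "body": {
  "commands": [
    [0,0,0.07,0],
    [0,0,0,0],
    [0,0,0,0],
    [0,0,0,0],
    [0,0,0,0]
  ]
}}

```text
clock: 43.97
eef_pos: [0.4797, -0.0118, 0.0628]
tool_rot: [0.018, 1.0, 0.0, 0.001]
ft_force: [-4.1, 1.5, 16.3]
grip_width: 0.0002
grasp_force: 8.2
```

Fully pressed. Retreat and check the final state.

>>> {"method": "apply_moves", "body": {
  "commands": [
    [0,0,-0.5,0],
    [0,0,-0.8,0],
    [0,0,-0.8,0],
    [0,0,-0.8,0],
    [0,0,-0.8,0]
  ]
}}

```text
clock: 44.38
eef_pos: [0.4789, -0.0123, 0.1352]
tool_rot: [0.018, 1.0, -0.0, -0.0]
ft_force: [0.1, 0.4, 0.6]
grip_width: 0.0002
grasp_force: 0.0
```

>>> {"method": "apply_moves", "body": {
  "commands": [
    [0,-0.8,-0.8,0],
    [0.5,-0.8,-0.8,0],
    [0.5,-0.8,0,0],
    [0.5,-0.8,0,0],
    [0.5,-0.8,0,0]
  ]
}}

```text
clock: 44.8
eef_pos: [0.4359, -0.0914, 0.167]
tool_rot: [0.018, 1.0, -0.0, 0.0]
ft_force: [0.2, 0.2, -0.5]
grip_width: 0.0001
grasp_force: 0.0
```

>>> {"method": "apply_moves", "body": {
  "commands": [
    [0.5,-0.8,0,0],
    [0.5,-0.8,0,0],
    [0.5,-0.8,0,0],
    [0,0,0,0],
    [0,0,0,0]
  ]
}}

```text
clock: 45.22
eef_pos: [0.4042, -0.1379, 0.1667]
tool_rot: [0.019, 1.0, 0.0, -0.0]
ft_force: [-0.1, -0.3, 0.2]
grip_width: -0.0001
grasp_force: 0.0
```

Run:
```python
from h import *
t,s=look("top","side")
cv2.imwrite("pics/p.png",np.hstack([cv2.resize(t["image"][130:380,110:360],(400,400)),crop(s["image"],250,170,450,370,2)]))
```

```text
(no output)
```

View pics/p.png

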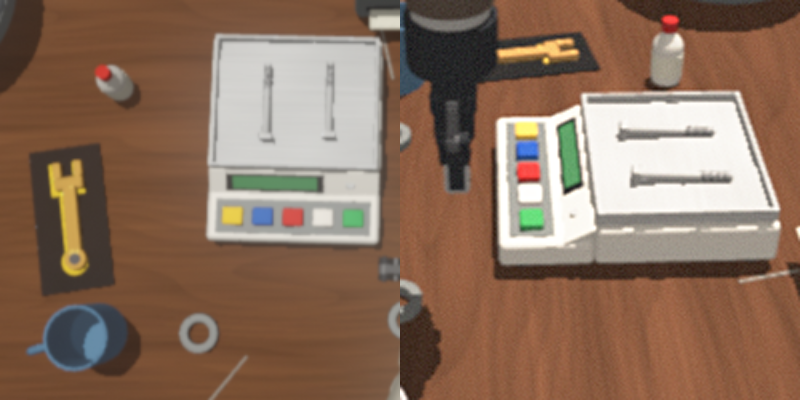

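All is in place: the spanner is on its outline, both bolts are aligned in the pan, the keys are up and the arm is clear. Handing in.

```bash
python3 -c "
from workcell import bot
print(bot.job_done())"
```

```text
the job is handed in; nothing more can be done
None
```

I handed the job in at about 45 s: the spanner lies on its outline, both bolts found on the shelf lie in line in the pan with heads to the keys, and green, yellow, blue and white were pressed in that order; no verdict came back.

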